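Set the probe of a wafer gauge over the larger disc

TASK

The gauge's measuring head has to go over the other sample: first lift the steel knobbed weight that stands in its way off the black platter and stand it upright in the shallow tray, without the head ever pushing it. Then flip the head's cam lever over to free the head, slide the head along its rail until the probe stands over the centre of the larger white disc, and flip the lever fully back to lock it there. Leave the printer, the white bottle on the platter and the brown bottle where they stand.

Things in the scene. Friction and masses are not known exactly. Their poses are not given: they have to be found in the camera images.
- station: Fixed gauge station: cream deck 375 x 470 mm, 20 thick; black platter of 336 mm diameter, top 32 mm up; behind it a steel rail along station y at x = +100 mm (26 wide, top 85 mm up; end posts 40 x 24 mm at y = +-207, 90 high). Origin on the bench under the platter's centre; x away from the robot across the rail, y along it (robot's left), z up. Yaw within 0.2 rad. The probe travels along x = 0.
- head_slide (a joint): Position of the measuring head on the rail, m: 0 at its -y end, grows to station +y, up to 0.28; the probe is at station y = -0.13 + this. Carriage 56 mm in x, 60 in y, 92 high, with two cheeks beside the lever's pivot up to 113 mm (within 23 mm of the lever in y). Clamped while the lever is locked; slides with about 2 N when free.
- head: The measuring head. An aluminium arm reaches from its carriage on the rail towards the robot: 30 mm wide, underside 82 and top 92 mm above the bench, from station x = +80 to -20 mm. The steel probe (16 mm diameter) hangs from it at station x = 0; the grip tab stands on it. Origin at bench level under the rail's centre at the head; axes as the station's.
- probe_tip (a point): Lower end of the probe, 45 mm above the bench.
- tab (a point): Centre of the top of the grip tab for sliding the head: an upright grey block 30 mm (across the rail, x) by 14 mm (along the rail, y), standing 34 mm above the arm, top 126 mm above the bench, at station x = +15 mm.
- cam (a joint): Angle of the cam lever, rad: 0 = locked, the lever leans 40 degrees from upright towards the robot (station -x); 1.396 = free, it leans 40 degrees the other way (station +x). It turns about an axis along the rail, stays where it is left, and clamps the head only in about the last 0.8 rad towards 0. Needs about 2 to 5 N at its ball.
- lever_ball (a point): Centre of the black ball (22 mm diameter) at the end of the cam lever, 85 mm from the pivot; the steel stem is 12 mm thick.
- pivot (a point): Pivot of the cam lever, on the rail's centre line, 100 mm above the bench.
- large_disc: The larger white disc, 66 mm diameter, 4 mm thick, fixed on the platter. Origin at the centre of its underside, 32 mm above the bench.
- small_disc: The smaller white disc, 40 mm diameter, 4 mm thick, fixed on the platter: not wanted. Origin at the centre of its underside.
- weight: Loose steel knobbed weight, 75 mm tall, about 350 g, standing on the platter between the probe and the discs: base 48 mm diameter to 36 mm up, narrowed neck, then a round grip of 26 mm diameter from 50 to 75 mm above its underside. Origin at the centre of its underside, z along its axis.
- tray: Shallow open grey tray, fixed, 120 x 120 mm, 25 mm high, walls 4 mm, floor 4 mm thick, to the left or the right of the station. Origin at the centre of its underside.
- jar: Small white plastic bottle, 40 mm diameter, 120 mm tall, standing on the platter on the robot's side. Origin at the centre of its underside. Loose; leave it alone.
- printer: Grey label printer, 110 x 110 mm, 73 mm high, on the other side from the tray. Origin at the centre of its underside. Loose; leave it alone.
- bottle: Brown glass bottle, 60 mm diameter, 130 mm tall, standing behind the station. Origin at the centre of its underside. Loose; leave it alone.
Mind the look-alikes: they are no part of the job. Of the things shaped like the weight, the steel one is meant. Of the things shaped like the tray, the grey one is meant.

How it is judged:
By the outcome, as a careful person would: the job done as asked, in the order asked, and still so for the second after the job is handed in, with the robot touching nothing.
It also fails if it takes over 72 s, if anything falls off the work surface, if the arm or the gripper's body presses on something with over 40 N, if the wrist force passes 120 N, or if a joint passes its speed limit or range.

ROBOT

A 7-joint arm with a two-finger parallel gripper is mounted at the origin on the work surface. World frame = base frame: x ahead of the robot, y to its left, z up, the work surface at z = 0. Lengths are in m, angles in rad, forces in N, time in s.
With the tool pointing down it reaches from about 0.425 to 0.8 m from the base axis. Payload 8.3 kg.
Tool frame: the origin (TCP) lies on the centre line of the jaws, within the pads' length; the fingertips stand 14 mm ahead of it and the grasp point (between the pads) lies 5 mm behind it (env.tip_extent is the distance from the TCP to the fingertips, in m); z points along the fingers, x is the direction in which the jaws open and shut, and the axes are right-handed (so a half turn about z gives the same grasp; the last joint's range is limited). The gripper opens to 85 mm and grips with 20 to 120 N. Pads are 22 mm wide; open, the fingers measure 114 mm over their backs; the gripper's body (76 mm by 85 mm) begins 54 mm behind the grasp point. The pads swing forward as they close: fully open they stand 13 mm farther back than shut.
Start: joints at [1.223, 0.383, 0.016, 1.37, -0.006, 1.388, -0.046], TCP at [0.176, -0.6, 0.245] pointing down, gripper open.
Joint ranges: [-2.95, 2.95], [-0.25, 2.06], [-1.52, 1.56], [0.18, 2.33], [-1.44, 4.58], [0.02, 2.06], [-3.01, 3.01]. Speed limits (rad/s): [2.39, 2.39, 3.01, 3.01, 3.14, 3.14, 3.14].

INTERFACE

Orientations are given as a rotation vector (axis times angle).
In Python, from station import env, eyes gives the robot as it stands.
- The arm moves only by the tool play_rows, never from a script. Its argument "series" is a list of rows, each a list of 4 numbers: the shift along the tool's x, y, z in cm, then the turn about the tool's z in rad. In form: [[x, y, z, spin], ...]. A call has exactly 5 rows; each row is the pose to reach, as a shift and turn from the pose commanded when the call began, along the tool's axes at that moment; what a row does not reach only later rows make up. A row lasts 1/8 s, in which the tool goes at most 62.5 mm and 10.7 degrees, less where a joint would pass 70% of its speed; a pose out of reach is approached as far as the arm can. A call with a gripper value outside its range is refused whole. "hand" is the finger opening in cm, from 0 to 8.54, set as the call begins (left out, the last holds). The fingers move at their own pace and stop on an object; the grip force is fixed at half the most. Time passes only in rows, so rows that repeat a pose let the fingers close, or fill a call up. It gives the time, the measured TCP pose, the force and the opening at its end, in the units of the state.
- env.state(): the state, without advancing time (a new reading comes with each control period).
- eyes.get_image(name): name is "scene" or "top" or "wrist"; returns a dict with "image" (384x512x3 uint8, red, green, blue), "fx", "fy", "cx", "cy" (pixels), "rvec" (rotation vector, rad) and "tvec" (3), from world to camera coordinates, as OpenCV has them. Camera axes: x right, y down, z forward; pixel columns grow to the right and rows downward; lengths in m; the calibration is good to about 2 mm. A picture is of the moment at which its call begins. There is no depth.
- env.job_done(): hands the job in, once; it reports no verdict.
The state is a dict: "time_s": time; "joint_pos": joint angles; "joint_vel": joint speeds; "tau": joint torques, N m; "tool_pos": TCP position; "tool_rot": TCP orientation; "contact_force": force on the tool from outside, world axes, zero at the start; "torque": the same for the moment, N m; "opening": finger opening in m.
Only numpy, scipy, OpenCV 4.12 (cv2) and the standard library are available. Lean on these libraries where they do the work, as an engineer would, in place of code of your own. Each camera call takes 0.05 s, during which the arm holds its last target.

## Working session

There is one attempt and no reset: what is moved stays moved. The work goes in short steps, Python scripts to look and compute and a tool call to move; the robot and the scene stay as the last step left them, time stands still between calls to the robot, and variables do not carry over. Pictures are saved under pics/ and viewed, and the job is handed in when it is done.

Besides the shell and the picture viewer there is one more tool, called after ">>>" by a JSON object that holds its "api" and its "payload". play_rows: Moves the arm, as the interface text tells. Its arguments: {"type":"object","properties":{"series":{"type":"array","items":{"type":"array","items":{"type":"number"}}},"hand":{"type":"number"}},"required":["series"]}

```bash
ls; mkdir -p pics
python3 - <<'E'
from station import env, eyes
import cv2,json
print(env.state(), env.tip_extent)
for n in ["scene","top","wrist"]:
    d=eyes.get_image(n); cv2.imwrite(f"pics/a_{n}.png",d["image"][:,:,::-1])
    print(n,{k:v for k,v in d.items() if k!="image"})
E
```

```text
pics
{'time_s': 0.0, 'joint_pos': array([ 1.22306522,  0.38424139,  0.01637581,  1.37115504, -0.00629101,
        1.38818153, -0.04647666]), 'joint_vel': array([-9.95443947e-04,  4.69875924e-04,  4.88354190e-05,  1.39257292e-03,
       -4.99675097e-04,  2.81121046e-04,  8.77637031e-05]), 'tau': array([-3.62120072e-04, -6.27595997e+01,  8.44087210e-01, -3.71828341e+01,
        1.66055647e-02,  1.42367001e-02, -5.82002372e-05]), 'tool_pos': array([ 0.17552139, -0.59935883,  0.24427643]), 'tool_rot': array([-2.51343196e+00,  1.88286776e+00,  2.47355813e-03]), 'contact_force': array([ 0.96849064,  1.21735117, -0.36848333]), 'torque': array([-0.01746587,  0.00355628,  0.00600301]), 'opening': 0.08560931999559095} 0.014
scene {'fx': 356.4087552136093, 'fy': 356.4087552136093, 'cx': 256.2169706930788, 'cy': 192.75174718029916, 'rvec': array([ 2.04483991,  0.76508042, -0.43827539]), 'tvec': array([-0.47496336, -0.06056215,  1.376703  ])}
top {'fx': 443.3018479722061, 'fy': 443.3018479722061, 'cx': 257.96893536524334, 'cy': 185.71779764865371, 'rvec': array([ 2.07863067, -2.13447937,  0.23065834]), 'tvec': array([0.09436055, 0.56498725, 1.341949  ])}
wrist {'fx': 275.23348231346125, 'fy': 275.23348231346125, 'cx': 256.12328768530875, 'cy': 190.40430881383944, 'rvec': array([-2.30073116,  1.72362957,  0.27848847]), 'tvec': array([-0.62290318, -0.04054684,  0.38041112])}
```

View pics/a_scene.png

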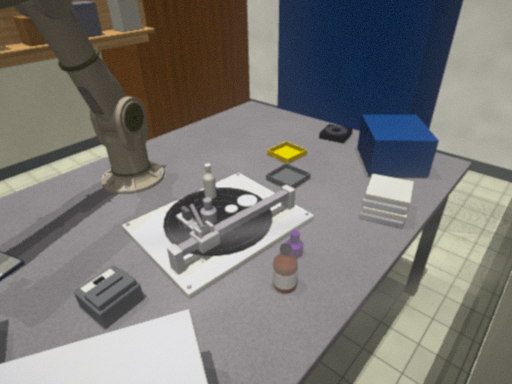

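View pics/a_top.png

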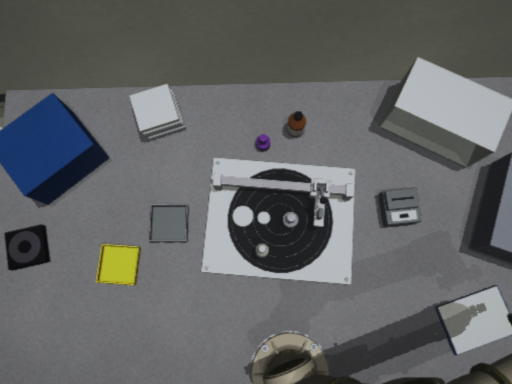

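View pics/a_wrist.png

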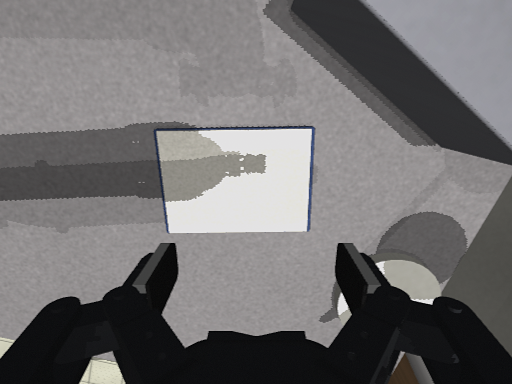

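Top view, possible candidates:
- Knobbed shapes: steel weight (290,219), purple look-alike (263,142), and the white jar (262,250).
- Trays: grey (169,223) and yellow (118,264).
- Discs: large (243,216) and small (264,218).

I choose the steel weight, the grey tray and the large disc. Next I check them in a crop and measure.

```bash
cat > h.py <<'E'
import numpy as np, cv2
from scipy.spatial.transform import Rotation as R
def cam(d):
    Rm=cv2.Rodrigues(np.array(d["rvec"],float))[0]; t=np.array(d["tvec"],float)
    K=np.array([[d["fx"],0,d["cx"]],[0,d["fy"],d["cy"]],[0,0,1]]); return Rm,t,K
def ray(d,uv,z):
    Rm,t,K=cam(d); c=-Rm.T@t; v=Rm.T@np.linalg.inv(K)@np.array([uv[0],uv[1],1.])
    return c+v*(z-c[2])/v[2]
def proj(d,p):
    Rm,t,K=cam(d); q=K@(Rm@np.array(p,float)+t); return q[:2]/q[2]
def tri(d1,u1,d2,u2):
    P=[]
    for d in (d1,d2):
        Rm,t,K=cam(d); P.append(K@np.c_[Rm,t])
    X=cv2.triangulatePoints(P[0],P[1],np.array(u1,float).reshape(2,1),np.array(u2,float).reshape(2,1)); return (X[:3]/X[3]).ravel()
E
python3 - <<'E'
from h import *
from station import eyes
import pickle
D={n:eyes.get_image(n) for n in("top","scene")}
pickle.dump(D,open("D.pkl","wb"))
im=D["top"]["image"]
c=im[150:290,195:365]; cv2.imwrite("pics/b_top.png",cv2.resize(c,None,fx=4.5,fy=4.2,interpolation=cv2.INTER_CUBIC)[:,:,::-1])
c=im[190:290,90:200]; cv2.imwrite("pics/b_tray.png",cv2.resize(c,None,fx=5,fy=5,interpolation=cv2.INTER_CUBIC)[:,:,::-1])
c=D["scene"]["image"][155:295,120:320]; cv2.imwrite("pics/b_scene.png",cv2.resize(c,None,fx=4,fy=4,interpolation=cv2.INTER_CUBIC)[:,:,::-1])
E
```

```text
(no output)
```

View pics/b_top.png

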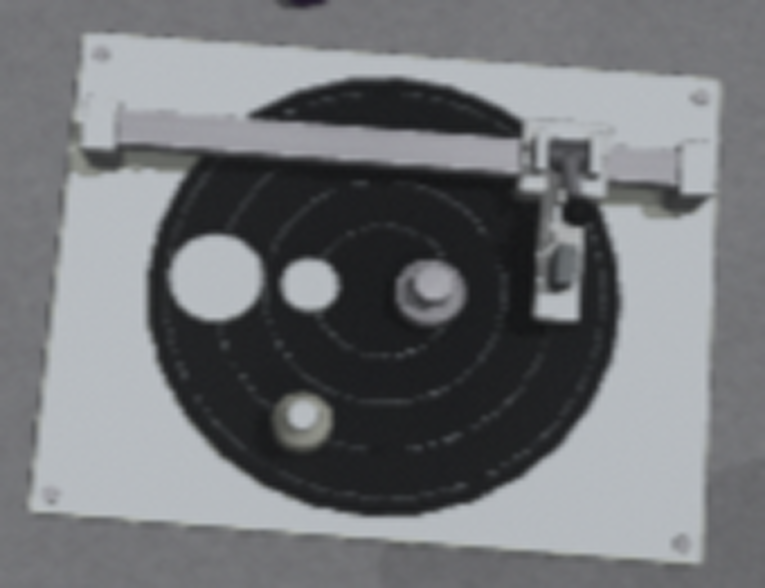

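View pics/b_scene.png

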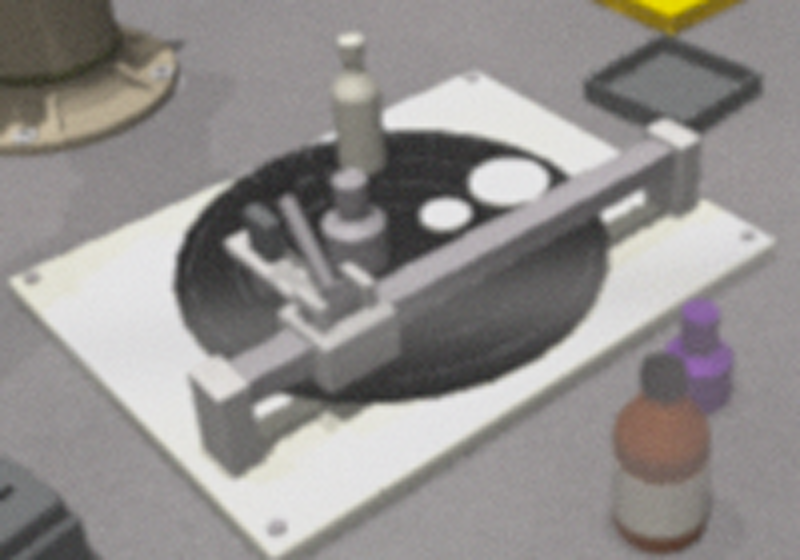

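View pics/b_tray.png

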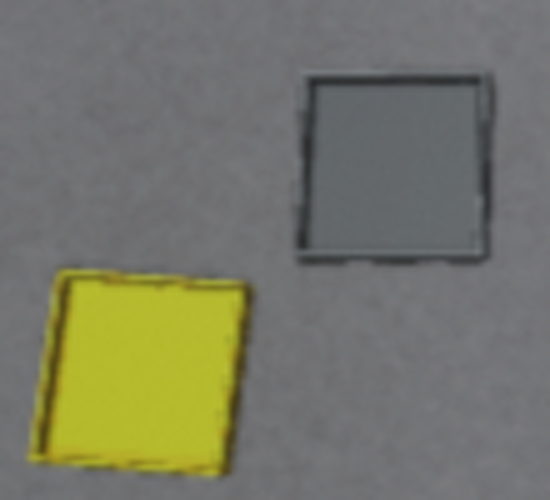

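The crops confirm the choice. In crop pixels, the steel weight is at (430,290), the large disc at (216,278), the head arm at (557,250) with the lever ball at (578,208), and the grey tray is centred near (395,165). Now the numbers.

Run:
```python
from h import *
import pickle
D=pickle.load(open("D.pkl","rb")); d=D["top"]; im=d["image"]
g=cv2.cvtColor(im,cv2.COLOR_RGB2GRAY)
roi=np.zeros_like(g); roi[150:292,195:365]=1
def cs(m,amin):
    c,_=cv2.findContours(m.astype(np.uint8),cv2.RETR_EXTERNAL,cv2.CHAIN_APPROX_NONE); return [k for k in c if cv2.contourArea(k)>amin]
# deck corners
f=lambda x,y:(195+(x)/4.5-.4,150+y/4.2-.4)
C=[ray(d,f(*p),.02)[:2] for p in[(83,34),(722,80),(702,562),(31,512)]]
C=np.array(C); print("corners",C.round(4),"sides",[np.linalg.norm(C[i]-C[(i+1)%4]).round(4) for i in range(4)],"centre",C.mean(0).round(4))
yv=(C[0]-C[1]+C[3]-C[2]); print("yaw",np.arctan2(-yv[0],yv[1]))
xv=(C[0]-C[3]+C[1]-C[2]); print("yaw2",np.arctan2(xv[1],xv[0]))
# platter
m=(g<60)&(roi>0)
k=max(cs(m,100),key=cv2.contourArea); h=cv2.convexHull(k)[:,0,:]
P=np.array([ray(d,p,.032)[:2] for p in h]);
(c,r)=cv2.minEnclosingCircle(P.astype(np.float32)); print("platter",c,r)
# discs
w=((g>150)&(roi>0)).astype(np.uint8)
for (u,v,r) in((243,216,16),(264,218,11)):
    mm=np.zeros_like(g); cv2.circle(mm,(u,v),r,1,-1); q=cs(w*mm,20); q=max(q,key=cv2.contourArea)
    e=cv2.fitEllipse(q); M=cv2.moments(q); ce=(M['m10']/M['m00'],M['m01']/M['m00'])
    print("disc",ce,e,ray(d,ce,.036).round(4), 'diam',[np.linalg.norm(ray(d,e[0],.036)-ray(d,(e[0][0]+s/2+.5,e[0][1]),.036))*2 for s in e[1]])
# weight knob top z=.107 ; crop center
print("weight top",ray(d,f(434,281),.105).round(4), "base", ray(d,f(430,293),.068).round(4))
print("tab top",ray(d,f(564,262),.126).round(4),"ball",ray(d,f(578,208),.165).round(4))
print("jar top",ray(d,f(302,416),.152).round(4))
# tray
ft=lambda x,y:(90+x/5-.4,190+y/5-.4)
T=np.array([ray(d,ft(*p),.025)[:2] for p in[(304,74),(492,72),(490,258),(297,260)]]);print("tray",T.round(4),T.mean(0),[np.linalg.norm(T[i]-T[(i+1)%4]).round(4) for i in range(4)])
```

```text
corners [[ 0.6755  0.2254]
 [ 0.6255 -0.2415]
 [ 0.2578 -0.2006]
 [ 0.3063  0.2632]] sides [np.float64(0.4696), np.float64(0.37), np.float64(0.4663), np.float64(0.3711)] centre [0.4663 0.0116]
yaw -0.10554446531057975
yaw2 -0.10638867835262097
platter (0.46428394317626953, 0.013597451150417328) 0.1662220060825348
disc (242.46353224834235, 215.60156720916214) ((242.46762084960938, 215.60137939453125), (18.68269157409668, 18.978160858154297), 21.478256225585938) [0.4771 0.1311 0.036 ] diam [np.float64(0.06257562346172973), np.float64(0.06351493608382307)]
disc (263.2504930966469, 217.19921104536488) ((263.2532958984375, 217.1912384033203), (10.35327434539795, 10.642742156982422), 86.62043762207031) [0.4702 0.0652 0.036 ] diam [np.float64(0.036059282431323975), np.float64(0.036978636713997766)]
weight top [ 0.4599 -0.0178  0.105 ] base [ 0.4565 -0.0176  0.068 ]
tab top [ 0.4681 -0.1028  0.126 ] ball [ 0.4995 -0.1084  0.165 ]
jar top [0.3623 0.0738 0.152 ]
tray [[0.5231 0.4275]
 [0.5211 0.3063]
 [0.4016 0.3066]
 [0.4036 0.4288]] [0.46233631 0.3672771 ] [np.float64(0.1212), np.float64(0.1195), np.float64(0.1222), np.float64(0.1195)]
```

```bash
cat >> h.py <<'E'
O=np.array([.4643,.0136]); YAW=-.106
def s2w(x,y): c,s=np.cos(YAW),np.sin(YAW); return np.array([O[0]+c*x-s*y,O[1]+s*x+c*y])
def w2s(p): c,s=np.cos(YAW),np.sin(YAW); q=np.array(p[:2])-O; return np.array([c*q[0]+s*q[1],-s*q[0]+c*q[1]])
def go(st,p,ang=None,pos=None,rv=None):
    "shift in tool cm + spin to reach world p with tool x at angle ang"
    Rm=R.from_rotvec(st["tool_rot"] if rv is None else rv).as_matrix(); pos=st["tool_pos"] if pos is None else pos
    t=Rm.T@(np.array(p)-pos)*100; a=np.arctan2(Rm[1,0],Rm[0,0])
    sp=0 if ang is None else -((ang-a+np.pi)%(2*np.pi)-np.pi)
    return np.r_[t,sp].round(2)
E
python3 - <<'E'
from h import *
from station import env
import pickle
D=pickle.load(open("D.pkl","rb"))
st=env.state()
for p in[(.36,-.45,.25),(.45,-.28,.25),(.46,-.02,.25)]: print(go(st,p,YAW))
print(w2s((.4565,-.0176)))
# reprojections in scene
s=D["scene"]
def pr(n,x,y,z): 
    q=proj(s,(*s2w(x,y),z)); print(n,((q-[120,155])*4).round())
yh=-.1153
pr("disc",0,.118,.036);pr("weight top",-.0045,-.0319,.107);pr("tab",.015,yh,.126);pr("ball",.045,yh,.165);pr("weightbase",-.0045,-.0319,.068)
w=eyes=None
E
```

```text
[ -9.17 -21.9   -0.51  -1.18]
[-22.96 -35.32  -0.5   -1.18]
[-47.63 -43.58  -0.47  -1.18]
[-0.00445521 -0.03185014]
disc [506. 178.]
weight top [345. 175.]
tab [260. 211.]
ball [277. 182.]
weightbase [350. 218.]
```

>>> {"api": "play_rows", "payload": {"series": [[-3,-6,-0.5,-0.15],[-7,-12,-0.5,-0.32],[-10,-18,-0.5,-0.48],[-12,-24,-0.5,-0.64],[-17,-28,-0.5,-0.8]], "hand": 6}}

```text
time_s: 0.88
tool_pos: [0.3892, -0.3728, 0.2501]
tool_rot: [-3.051, 0.747, -0.001]
contact_force: [1.2, 0.2, 0.3]
opening: 0.0602
```

Run:
```python
from h import *
from station import env
st=env.state(); print(st["tool_pos"],st["time_s"],st["contact_force"])
print(go(st,(.458,-.02,.25),YAW))
```

```text
[ 0.3892445  -0.37281433  0.25007271] 0.875 [1.17251359 0.17812503 0.30146386]
[-1.020e+01 -3.447e+01  2.000e-02 -3.700e-01]
```

>>> {"api": "play_rows", "payload": {"series": [[-1,-6,0,-0.1],[-2.5,-12,0,-0.2],[-4,-18,0,-0.3],[-6,-24,0,-0.37],[-8,-29,0,-0.37]]}}

```text
time_s: 1.5
tool_pos: [0.4522, -0.078, 0.2505]
tool_rot: [3.136, -0.179, 0.001]
contact_force: [0.0, -0.7, -0.3]
opening: 0.0604
```

Run:
```python
from h import *
from station import env,eyes
st=env.state(); print(st["tool_pos"],st["time_s"],st["contact_force"])
print(go(st,(.458,-.019,.2),YAW))
d=eyes.get_image("wrist"); cv2.imwrite("pics/c_wrist.png",d["image"][:,:,::-1])
Rm,t,K=cam(d);print("cam",-Rm.T@t)
```

```text
[ 0.45218354 -0.07804958  0.25050444] 1.5 [ 0.0333463  -0.67519585 -0.33432127]
[-0.1  -5.93  5.05 -0.01]
cam [0.4606305  0.00325075 0.3791518 ]
```

View pics/c_wrist.png

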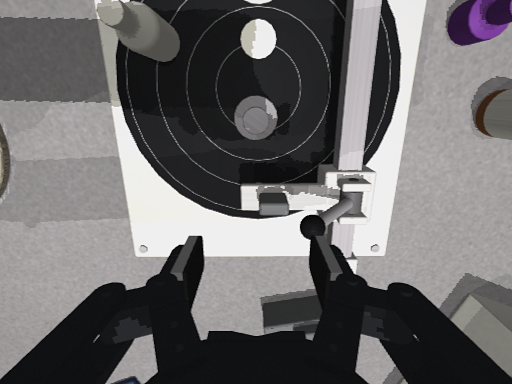

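The wrist view shows the weight's knob top at about (257,122), the tab at (274,204) and the ball at (312,227). I refine the weight's position with it.

Run:
```python
from h import *
from station import env,eyes
d=eyes.get_image("wrist"); im=d["image"]
print("weight",ray(d,(257,122),.107).round(4),w2s(ray(d,(257,122),.107)), "base",ray(d,(256,116),.068).round(4))
print("ball",w2s(ray(d,(312.5,227),.165)),"tab",w2s(ray(d,(274,203),.126)))
print("sdisc",w2s(ray(d,(258.5,39),.036)))
cv2.imwrite("pics/c2.png",cv2.resize(im[80:250,220:390],None,fx=3.5,fy=3.5,interpolation=cv2.INTER_CUBIC)[:,:,::-1])
```

```text
weight [ 0.4598 -0.009   0.107 ] [-0.0020473  -0.02290523] base [ 0.4593 -0.0053  0.068 ]
ball [ 0.04540208 -0.10642084] tab [ 0.01467775 -0.09916043]
sdisc [-8.99450046e-05  6.18333629e-02]
```

View pics/c2.png

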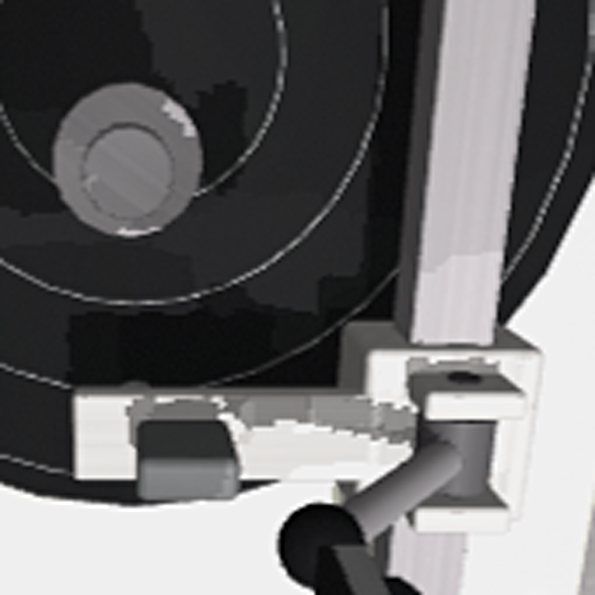

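Wrist and top disagree by about 9 mm in y, even for the fixed disc. The arm was probably still settling when I took the picture, so I take another at rest and triangulate the disc from the scene view too.

Run:
```python
from h import *
from station import env,eyes
import pickle
D=pickle.load(open("D.pkl","rb"))
print(env.state()["tool_pos"],env.state()["time_s"])
d=eyes.get_image("wrist"); im=d["image"]; g=cv2.cvtColor(im,cv2.COLOR_RGB2GRAY)
m=(g>140).astype(np.uint8); k=np.zeros_like(g); cv2.circle(k,(258,39),26,1,-1)
c,_=cv2.findContours(m*k,0,1); 
for q in c:
    if cv2.contourArea(q)>100: e=cv2.fitEllipse(q); print(e, ray(d,e[0],.036), w2s(ray(d,e[0],.036)))
s=D["scene"]
for n,uv in(("small",(446,214)),("large",(509,182))): print("scene",n,w2s(ray(s,(120+uv[0]/4-.4,155+uv[1]/4-.4),.036)))
print("scene weight top",w2s(ray(s,(120+349/4-.4,155+181/4-.4),.106)))
t=D["top"]
print(w2s(ray(t,(263.25,217.2),.036)),w2s(ray(t,(242.46,215.6),.036)))
cv2.imwrite("pics/d_wrist.png",im[:,:,::-1]); print(d["rvec"],d["tvec"])
```

```text
[ 0.45270006 -0.0735689   0.25091274] 1.6
((259.01800537109375, 43.45600128173828), (33.95358657836914, 38.507835388183594), 179.6156768798828) [0.47074553 0.06677294 0.036     ] [0.00078357 0.05355644]
scene small [0.00289098 0.05124362]
scene large [0.00367702 0.11683102]
scene weight top [-0.00014552 -0.03270545]
[0.00038072 0.05191336] [0.00025209 0.11819278]
[-2.82001532  0.15001468  0.02068866] [-0.45789346 -0.06487454  0.37723125]
```

View pics/d_wrist.png

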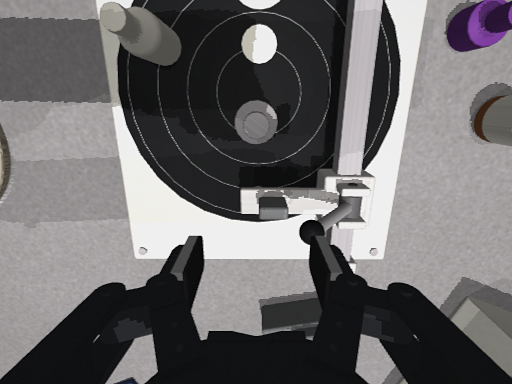

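At rest the views agree within 2 mm. The weight is at station (-0.003,-0.0315).

Run:
```python
from h import *
from station import env,eyes
st=env.state(); w=s2w(-.003,-.0315); print(w,st["tool_pos"]); 
for z in(.2,.16,.091): print(go(st,(*w,z),YAW))
```

```text
[ 0.45798409 -0.01740579] [ 0.45238545 -0.07726268  0.25070688]
[-0.1  -6.01  5.07 -0.  ]
[-0.11 -6.01  9.07 -0.  ]
[-0.11 -6.01 15.97 -0.  ]
```

>>> {"api": "play_rows", "payload": {"series": [[-0.1,-3,1,0],[-0.1,-6,3,0],[-0.1,-6,6,0],[-0.1,-6,8,0],[-0.1,-6,8,0]], "hand": 5.5}}

```text
time_s: 2.28
tool_pos: [0.457, -0.0221, 0.169]
tool_rot: [-3.136, 0.185, 0.005]
contact_force: [0.3, 0.9, -0.2]
opening: 0.0548
```

Run:
```python
from h import *
from station import env,eyes
d=eyes.get_image("wrist");st=env.state(); w=s2w(-.003,-.0315); print(w,st["tool_pos"]); 
for z in(.16,.091): print(go(st,(*w,z),YAW))
cv2.imwrite("pics/e_wrist.png",d["image"][:,:,::-1])
```

```text
[ 0.45798409 -0.01740579] [ 0.45777872 -0.02188238  0.17018217]
[-0.03 -0.45  1.02 -0.01]
[-0.02 -0.45  7.92 -0.01]
```

View pics/e_wrist.png

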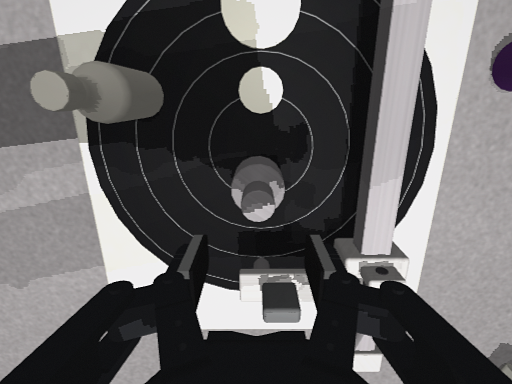

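Run:
```python
from h import *
from station import env,eyes
d=eyes.get_image("wrist");st=env.state(); 
print(w2s(ray(d,(258.5,207),.107)), w2s(st["tool_pos"]), "tcp proj",proj(d,st["tool_pos"]),"target",proj(d,(*s2w(-.003,-.0315),.107)))
w=s2w(-.003,-.0315)
print(st["tool_pos"],go(st,(*w,.091),YAW))
```

```text
[-0.00154952 -0.03073244] [-0.00218687 -0.03570589] tcp proj [258.35714225 260.07236922] target [256.57489606 207.97371572]
[ 0.45834767 -0.02167411  0.1709212 ] [-0.09 -0.42  7.99 -0.01]
```

>>> {"api": "play_rows", "payload": {"series": [[0,-0.5,2,0],[0,-0.5,4.5,0],[0,-0.5,6.5,0],[0,-0.5,8,0],[0,-0.5,8,0]]}}

```text
time_s: 3.0
tool_pos: [0.4584, -0.0161, 0.0901]
tool_rot: [-3.136, 0.183, 0.001]
contact_force: [-0.3, 0.7, 0.1]
opening: 0.0549
```

>>> {"api": "play_rows", "payload": {"series": [[0,0,0,0],[0,0,0,0],[0,0,0,0],[0,0,0,0],[0,0,0,0]], "hand": 0}}

```text
time_s: 3.62
tool_pos: [0.4592, -0.0159, 0.0914]
tool_rot: [3.136, -0.182, 0.002]
contact_force: [-2.3, 1.0, 4.6]
opening: 0.0241
```

Run:
```python
from h import *
from station import env,eyes
d=eyes.get_image("wrist");st=env.state(); print(st["tool_pos"],w2s(st["tool_pos"]),st["opening"],st["contact_force"])
cv2.imwrite("pics/f_wrist.png",d["image"][:,:,::-1])
print(go(st,(.46,.05,.25)),go(st,(.46,.367,.25)))
```

```text
[ 0.45915454 -0.01591159  0.09141617] [-0.00199421 -0.02989035] 0.024459669409563206 [-2.50796573 -0.30077958  5.71975581]
[ -0.66  -6.55 -15.86   0.  ] [ -4.33 -38.04 -15.88   0.  ]
```

View pics/f_wrist.png

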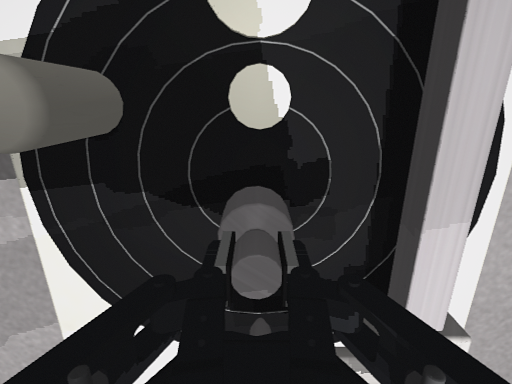

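Gripped, with opening 24 mm on the 26 mm knob. Lifting straight up.

>>> {"api": "play_rows", "payload": {"series": [[0,0,-1.5,0],[0,0,-4.5,0],[0,0,-8,0],[0,0,-12,0],[0,0,-15,0]]}}

```text
time_s: 4.3
tool_pos: [0.4586, -0.0156, 0.2429]
tool_rot: [3.136, -0.181, 0.003]
contact_force: [0.3, -0.1, -4.8]
opening: 0.0241
```

>>> {"api": "play_rows", "payload": {"series": [[-0.5,-4,0,0],[-1,-9,0,0],[-1.5,-14,0,0],[-2.2,-19,0,0],[-2.8,-24,0,0]]}}

```text
time_s: 4.92
tool_pos: [0.4582, 0.227, 0.2412]
tool_rot: [3.136, -0.183, 0.001]
contact_force: [0.9, 0.2, -4.7]
opening: 0.0243
```

Run:
```python
from h import *
from station import env,eyes
d=eyes.get_image("wrist");st=env.state(); print(st["tool_pos"],w2s(st["tool_pos"]),st["opening"],st["contact_force"])
cv2.imwrite("pics/g_wrist.png",d["image"][:,:,::-1])
print(go(st,(.46,.367,.25)))
```

```text
[0.45608758 0.23490016 0.24165966] [-0.03158024  0.21918917] 0.024449979390981126 [-2.85669866  5.60376428 -3.01571509]
[ -1.04 -13.18  -0.77   0.  ]
```

View pics/g_wrist.png

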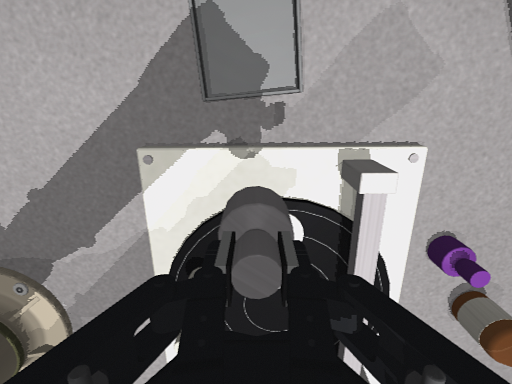

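>>> {"api": "play_rows", "payload": {"series": [[-0.5,-4,0,0],[-1,-9,0,0],[-1.2,-13,0,0],[-1.2,-13.4,0,0],[-1.2,-13.4,0,0]]}}

```text
time_s: 5.6
tool_pos: [0.4621, 0.3599, 0.2405]
tool_rot: [3.136, -0.181, -0.001]
contact_force: [0.2, -0.6, -3.9]
opening: 0.0243
```

>>> {"api": "play_rows", "payload": {"series": [[0,0,3,0],[0,0,7,0],[0,0,10,0],[0,0,12,0],[0,0,12,0]]}}

```text
time_s: 6.22
tool_pos: [0.4622, 0.3586, 0.1194]
tool_rot: [3.134, -0.184, -0.002]
contact_force: [0.3, 0.9, -3.7]
opening: 0.0242
```

Run:
```python
from h import *
from station import env,eyes
d=eyes.get_image("wrist");st=env.state(); print(st["tool_pos"],st["opening"],st["contact_force"])
cv2.imwrite("pics/h_wrist.png",d["image"][:,:,::-1])
print(go(st,(.4623,.367,.066)))
```

```text
[0.46257345 0.35962518 0.12078366] 0.024359165739998655 [-0.76227789  0.06000041 -4.12477842]
[-0.11 -0.73  5.48  0.  ]
```

View pics/h_wrist.png

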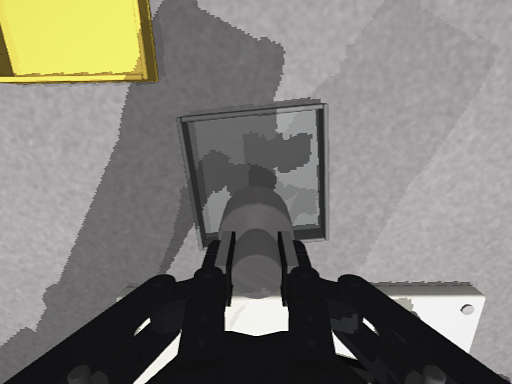

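>>> {"api": "play_rows", "payload": {"series": [[0,-0.7,1.5,0],[0,-0.7,3,0],[0,-0.7,4.2,0],[0,-0.7,4.9,0],[0,-0.7,5.1,0]]}}

```text
time_s: 6.9
tool_pos: [0.4628, 0.367, 0.0687]
tool_rot: [3.136, -0.182, -0.001]
contact_force: [-0.1, -0.6, -4.4]
opening: 0.024
```

>>> {"api": "play_rows", "payload": {"series": [[0,0,0.1,0],[0,0,0.2,0],[0,0,0.3,0],[0,0,0.4,0],[0,0,0.4,0]]}}

```text
time_s: 7.52
tool_pos: [0.463, 0.3672, 0.0653]
tool_rot: [-3.136, 0.182, -0.0]
contact_force: [0.2, -0.5, -4.8]
opening: 0.0241
```

>>> {"api": "play_rows", "payload": {"series": [[0,0,0.05,0],[0,0,0.1,0],[0,0,0.15,0],[0,0,0.2,0],[0,0,0.2,0]]}}

```text
time_s: 8.15
tool_pos: [0.463, 0.3674, 0.0636]
tool_rot: [-3.136, 0.182, -0.0]
contact_force: [-1.2, 0.0, -2.2]
opening: 0.0243
```

>>> {"api": "play_rows", "payload": {"series": [[0,0,0.05,0],[0,0,0.1,0],[0,0,0.1,0],[0,0,0.1,0],[0,0,0.1,0]]}}

```text
time_s: 8.78
tool_pos: [0.463, 0.3676, 0.0635]
tool_rot: [-3.136, 0.182, -0.001]
contact_force: [-3.2, -3.7, 8.5]
opening: 0.0243
```

>>> {"api": "play_rows", "payload": {"series": [[0,0,0,0],[0,0,0,0],[0,0,0,0],[0,0,0,0],[0,0,0,0]], "hand": 5.5}}

```text
time_s: 9.4
tool_pos: [0.463, 0.3672, 0.0623]
tool_rot: [-3.136, 0.182, 0.0]
contact_force: [0.9, -0.1, -0.2]
opening: 0.0549
```

>>> {"api": "play_rows", "payload": {"series": [[0,0,-2,0],[0,0,-5,0],[0,0,-9,0],[0,0,-14,0],[0,0,-18,0]]}}

```text
time_s: 10.02
tool_pos: [0.4628, 0.3678, 0.2462]
tool_rot: [-3.134, 0.181, -0.003]
contact_force: [0.0, 0.3, -1.0]
opening: 0.0554
```

Run:
```python
from h import *
from station import env,eyes
d=eyes.get_image("wrist");st=env.state(); print(st["tool_pos"],st["opening"],st["contact_force"],st["joint_pos"])
cv2.imwrite("pics/i_wrist.png",d["image"][:,:,::-1])
d=eyes.get_image("scene");cv2.imwrite("pics/i_scene.png",cv2.resize(d["image"][120:300,120:360],None,fx=3,fy=3)[:,:,::-1])
```

```text
[0.46392212 0.36933778 0.25171855] 0.054859061791076164 [0.7891873  1.1004209  3.87888955] [-0.11159423  0.42089373 -0.84182791  1.4329187   0.31576535  1.41669036
 -1.07028796]
```

View pics/i_scene.png

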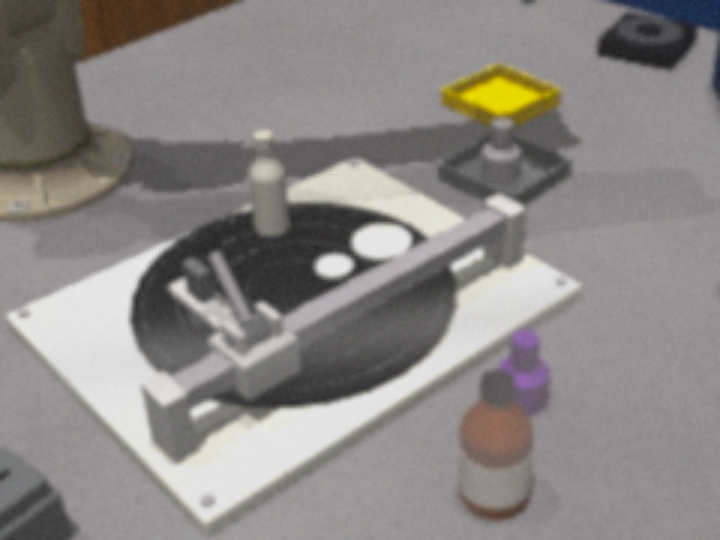

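View pics/i_wrist.png

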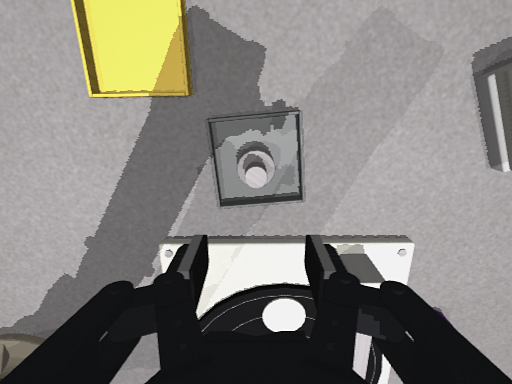

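The weight stands upright in the grey tray (scene crop (502,150)). Now to the lever, turning the jaws along the rail.

Run:
```python
from h import *
from station import env,eyes
st=env.state(); w=s2w(.02,-.115); print(w,go(st,(*w,.25),YAW+np.pi/2),go(st,(*s2w(.03,.1),.25),YAW+np.pi/2))
```

```text
[ 0.47202056 -0.10287057] [ 6.25 46.82 -0.36 -1.58] [ 7.04 25.31 -0.21 -1.58]
```

>>> {"api": "play_rows", "payload": {"series": [[1.5,5,0,-0.15],[3,10,0,-0.33],[4.5,15,0,-0.5],[6,20,0,-0.67],[7,25,0,-0.84]]}}

```text
time_s: 10.75
tool_pos: [0.5037, 0.1092, 0.2431]
tool_rot: [2.935, 1.12, 0.001]
contact_force: [0.6, -0.4, 0.2]
opening: 0.0552
```

Run:
```python
from h import *
from station import env,eyes
st=env.state(); w=s2w(.02,-.115); print(st["joint_pos"],go(st,(*w,.25),YAW+np.pi/2))
```

```text
[ 0.53569567  0.26565004 -0.95946445  1.63995207  0.22254716  1.35125719
  0.27302924] [-16.49  13.71  -0.69  -0.74]
```

>>> {"api": "play_rows", "payload": {"series": [[-3.5,3,0,-0.15],[-7,6,0,-0.33],[-11,9,0,-0.5],[-14,11.5,-0.3,-0.67],[-16.5,13.7,-0.5,-0.74]]}}

```text
time_s: 11.38
tool_pos: [0.47, -0.1026, 0.2481]
tool_rot: [2.333, 2.102, -0.0]
contact_force: [0.4, 0.4, 0.0]
opening: 0.0551
```

>>> {"api": "play_rows", "payload": {"series": [[0,0,0,0],[0,0,0,0],[0,0,0,0],[0,0,0,0],[0,0,0,0]]}}

```text
time_s: 12.0
tool_pos: [0.4707, -0.1004, 0.2473]
tool_rot: [-2.336, -2.1, -0.0]
contact_force: [-0.4, 0.7, -0.6]
opening: 0.0549
```

Run:
```python
from h import *
from station import env,eyes
d=eyes.get_image("wrist");st=env.state(); print(st["tool_pos"],st["tool_rot"],w2s(st["tool_pos"]),st["joint_pos"])
cv2.imwrite("pics/j_wrist.png",d["image"][:,:,::-1]); print(proj(d,(*s2w(.045,-.115),.165)),proj(d,(*s2w(.015,-.115),.126)))
t=eyes.get_image("top");cv2.imwrite("pics/j_top.png",cv2.resize(t["image"][150:290,195:365],None,fx=4,fy=4)[:,:,::-1])
```

```text
[ 0.47064412 -0.10057658  0.24732098] [-2.33659149e+00 -2.09987116e+00 -1.25063359e-04] [ 0.01838858 -0.11286452] [ 1.02784238  0.16385984 -0.97064755  1.71357589  0.13871463  1.3370905
  1.49535649]
[252.09520947 232.76003083] [252.48812095 185.45628926]
```

View pics/j_wrist.png

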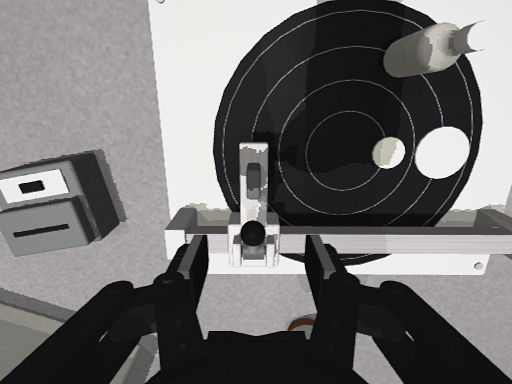

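Run:
```python
from h import *
from station import env,eyes
d=eyes.get_image("wrist");st=env.state(); im=d["image"]; g=cv2.cvtColor(im,cv2.COLOR_RGB2GRAY)
print("ball",w2s(ray(d,(253,235),.165)))
cv2.imwrite("pics/k.png",cv2.resize(im[130:280,190:320],None,fx=4,fy=4,interpolation=cv2.INTER_CUBIC)[:,:,::-1])
print(go(st,(*s2w(.045,-.1145),.160),YAW+np.pi/2), st["tool_pos"])
```

```text
ball [ 0.04709402 -0.11454681]
[-0.14  2.66  8.73 -0.  ] [ 0.47060009 -0.1007833   0.2472827 ]
```

View pics/k.png

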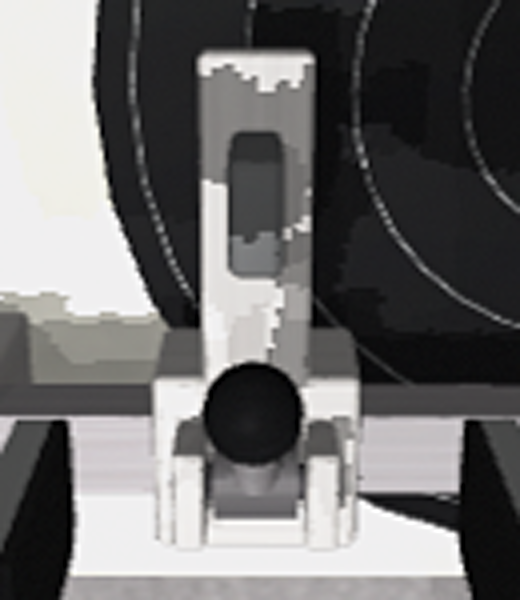

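The ball is at about (253,233), matching the predicted (252,233). I descend around it and close.

>>> {"api": "play_rows", "payload": {"series": [[-0.15,2,2,0],[-0.15,2.7,4.5,0],[-0.15,2.7,7,0],[-0.15,2.7,8.6,0],[-0.15,2.7,8.6,0]]}}

```text
time_s: 12.78
tool_pos: [0.4966, -0.1053, 0.1605]
tool_rot: [-2.336, -2.098, 0.001]
contact_force: [-0.1, 0.9, -0.2]
opening: 0.055
```

>>> {"api": "play_rows", "payload": {"series": [[0,0,0,0],[0,0,0,0],[0,0,0,0],[0,0,0,0],[0,0,0,0]], "hand": 0}}

```text
time_s: 13.4
tool_pos: [0.4977, -0.1063, 0.1626]
tool_rot: [2.337, 2.096, -0.0]
contact_force: [-2.0, -1.4, 5.4]
opening: 0.0188
```

Run:
```python
from h import *
from station import env,eyes
d=eyes.get_image("wrist");st=env.state(); print(st["tool_pos"],w2s(st["tool_pos"]),st["opening"],st["contact_force"])
cv2.imwrite("pics/l_wrist.png",d["image"][:,:,::-1])
```

```text
[ 0.49773809 -0.10629741  0.16260855] [ 0.04593575 -0.11568666] 0.01850848597201188 [-1.75352324 -1.82337059  4.80005356]
```

View pics/l_wrist.png

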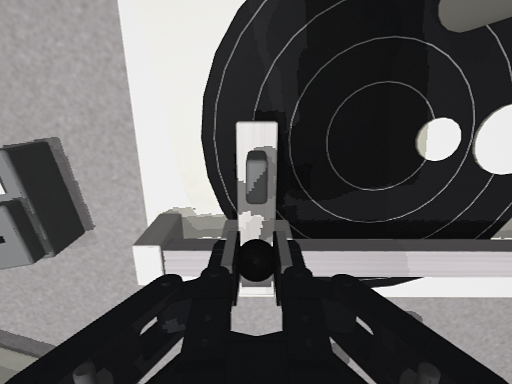

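Gripped. Following the arc to upright, then over.

>>> {"api": "play_rows", "payload": {"series": [[0,0.95,-0.7,0],[0,2,-1.25,0],[0,3.1,-1.65,0],[0,4.3,-1.9,0],[0,5.45,-2,0]]}}

```text
time_s: 14.08
tool_pos: [0.553, -0.1111, 0.1825]
tool_rot: [2.336, 2.098, 0.003]
contact_force: [0.5, 0.8, -0.1]
opening: 0.0
```

Run:
```python
from h import *
from station import env,eyes
d=eyes.get_image("wrist");st=env.state(); print(st["tool_pos"],w2s(st["tool_pos"]),st["opening"],st["contact_force"])
cv2.imwrite("pics/m_wrist.png",d["image"][:,:,::-1])
t=eyes.get_image("scene");cv2.imwrite("pics/m_scene.png",cv2.resize(t["image"][160:280,120:280],None,fx=5,fy=5)[:,:,::-1])
```

```text
[ 0.55388797 -0.11124556  0.1823922 ] [ 0.10229399 -0.11466628] 0.0002445963114971291 [0.11886737 0.03417205 0.21869328]
```

View pics/m_wrist.png

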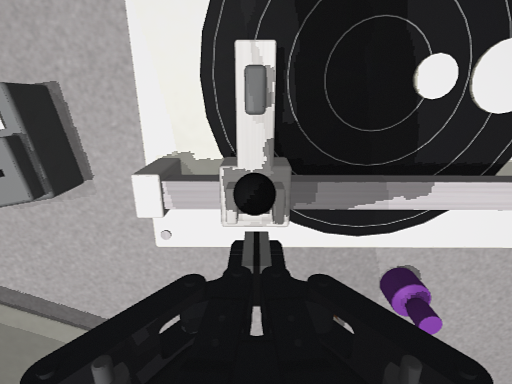

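View pics/m_scene.png

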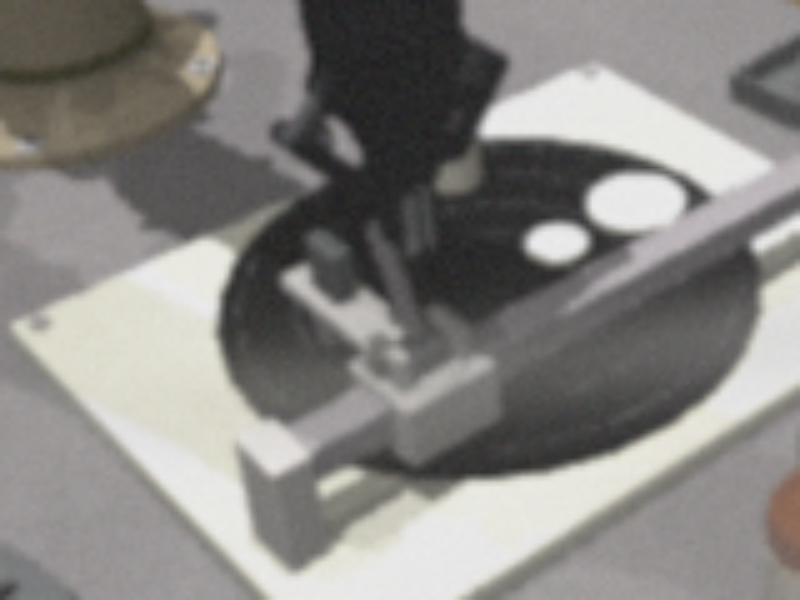

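The fingers squeezed off the ball partway. I'll push it with closed fingers from the robot's side instead. First, where the ball is now.

```bash
cat >> h.py <<'E'
def ballang(d,uv,yh=None):
    from scipy.optimize import brentq
    def f(th):
        return w2s(ray(d,uv,.1+.085*np.cos(th)))[0]-(.1+.085*np.sin(th))
    th=brentq(f,-1,1.0); p=ray(d,uv,.1+.085*np.cos(th)); return th,th+.698,w2s(p),.1+.085*np.cos(th)
E
python3 - <<'E'
from h import *
from station import env,eyes
d=eyes.get_image("wrist");st=env.state()
print(ballang(d,(254.5,193.5)))
print(st["tool_pos"],w2s(st["tool_pos"]))
for x,z in((.02,.21),(.02,.16),(.04,.16)): print(go(st,(*s2w(x,-.115),z),YAW+np.pi/2))
E
```

```text
(-0.41481708587781757, 0.2831829141221824, array([ 0.06574308, -0.11414449]), np.float64(0.17779115461699796))
[ 0.55221522 -0.11076575  0.1816839 ] [ 0.10057987 -0.11436615]
[-0.07 -8.06 -2.84 -0.  ]
[-0.07 -8.06  2.16 -0.  ]
[-0.07 -6.06  2.16 -0.  ]
```

>>> {"api": "play_rows", "payload": {"series": [[0,0,-3.5,0],[0,-3.5,-4,0],[0,-7.8,-4,0],[0,-7.8,-1,0],[0,-7.8,1.5,0]]}}

```text
time_s: 14.85
tool_pos: [0.4732, -0.1034, 0.1662]
tool_rot: [2.337, 2.096, -0.002]
contact_force: [0.5, -0.5, 0.4]
opening: 0.0
```

Run:
```python
from h import *
from station import env,eyes
d=eyes.get_image("wrist");st=env.state(); print(st["tool_pos"],w2s(st["tool_pos"]),st["opening"],st["contact_force"])
cv2.imwrite("pics/n_wrist.png",d["image"][:,:,::-1])
```

```text
[ 0.47159569 -0.10302234  0.16296509] [ 0.01959357 -0.11519587] 0.00017983661224768802 [-2.43455856  0.02479718 -2.59855546]
```

View pics/n_wrist.png

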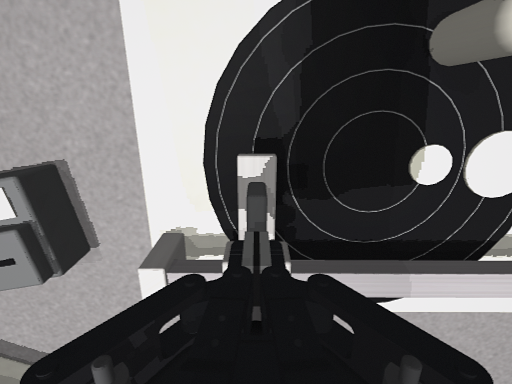

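>>> {"api": "play_rows", "payload": {"series": [[0,1.5,0,0],[0,3,0,0],[0,4.5,0,0],[0,6,0,0],[0,7.5,0,0]]}}

```text
time_s: 15.52
tool_pos: [0.549, -0.1108, 0.1667]
tool_rot: [-2.337, -2.099, 0.0]
contact_force: [-2.4, -0.2, -0.4]
opening: 0.0001
```

Run:
```python
from h import *
from station import env,eyes
d=eyes.get_image("wrist");st=env.state(); print(st["tool_pos"],w2s(st["tool_pos"]),st["opening"],st["contact_force"])
cv2.imwrite("pics/o_wrist.png",d["image"][:,:,::-1])
t=eyes.get_image("scene");cv2.imwrite("pics/o_scene.png",cv2.resize(t["image"][160:280,120:280],None,fx=5,fy=5)[:,:,::-1])
```

```text
[ 0.55039347 -0.11101516  0.16662187] [ 0.09879474 -0.1148069 ] -7.825073058044434e-05 [-0.88514638 -0.39105309  0.42376389]
```

View pics/o_scene.png

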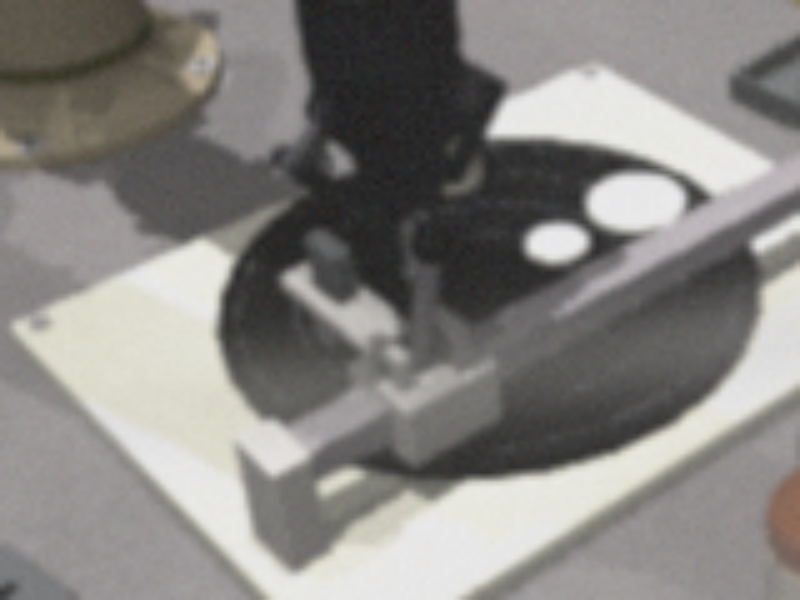

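>>> {"api": "play_rows", "payload": {"series": [[0,0.8,0,0],[0,1.6,0,0],[0,2.2,0,0],[0,2.6,0,0],[0,2.6,0,0]]}}

```text
time_s: 16.25
tool_pos: [0.5748, -0.1136, 0.1664]
tool_rot: [2.337, 2.099, 0.001]
contact_force: [-0.1, -0.9, 0.7]
opening: -0.0002
```

Run:
```python
from h import *
from station import env,eyes
d=eyes.get_image("wrist");st=env.state(); print(st["tool_pos"],w2s(st["tool_pos"]),st["opening"],st["contact_force"])
t=eyes.get_image("scene");cv2.imwrite("pics/p_scene.png",cv2.resize(t["image"][160:280,120:280],None,fx=5,fy=5)[:,:,::-1])
```

```text
[ 0.57467381 -0.11363428  0.166503  ] [ 0.1232159  -0.11484242] 0.00022432037800530565 [-0.06159946 -0.18487258 -0.26576078]
```

View pics/p_scene.png

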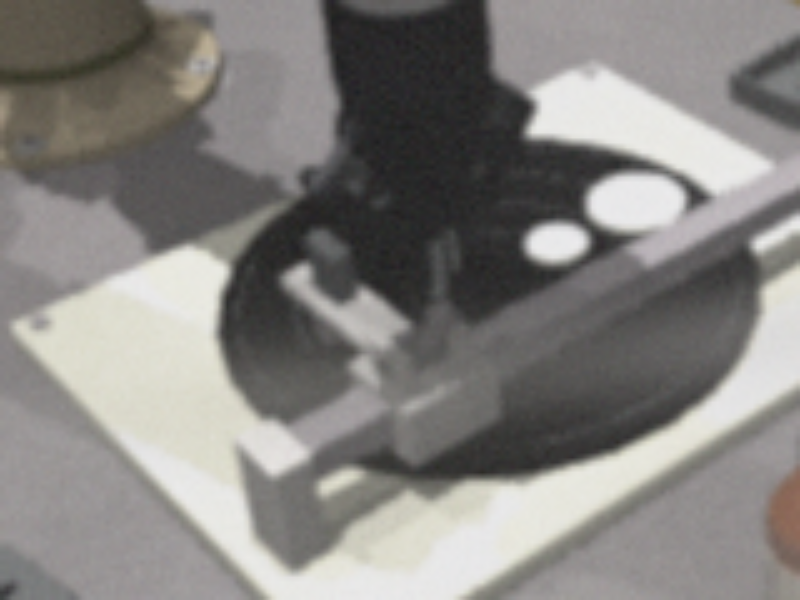

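>>> {"api": "play_rows", "payload": {"series": [[0,0.3,0,0],[0,0.6,0,0],[0,0.8,0,0],[0,0.8,0,0],[0,0.8,0,0]]}}

```text
time_s: 16.98
tool_pos: [0.5801, -0.1144, 0.1659]
tool_rot: [-2.335, -2.097, 0.007]
contact_force: [-12.2, 0.5, 6.6]
opening: 0.0001
```

Run:
```python
from h import *
from station import env,eyes
d=eyes.get_image("wrist");st=env.state(); print(st["tool_pos"],w2s(st["tool_pos"]),st["opening"],st["contact_force"])
t=eyes.get_image("scene");cv2.imwrite("pics/q_scene.png",cv2.resize(t["image"][160:280,120:280],None,fx=5,fy=5)[:,:,::-1])
```

```text
[ 0.58012914 -0.11435168  0.16595317] [ 0.12871651 -0.11497861] -0.0003872576638698978 [-11.97974269   1.32230861   5.97197051]
```

View pics/q_scene.png

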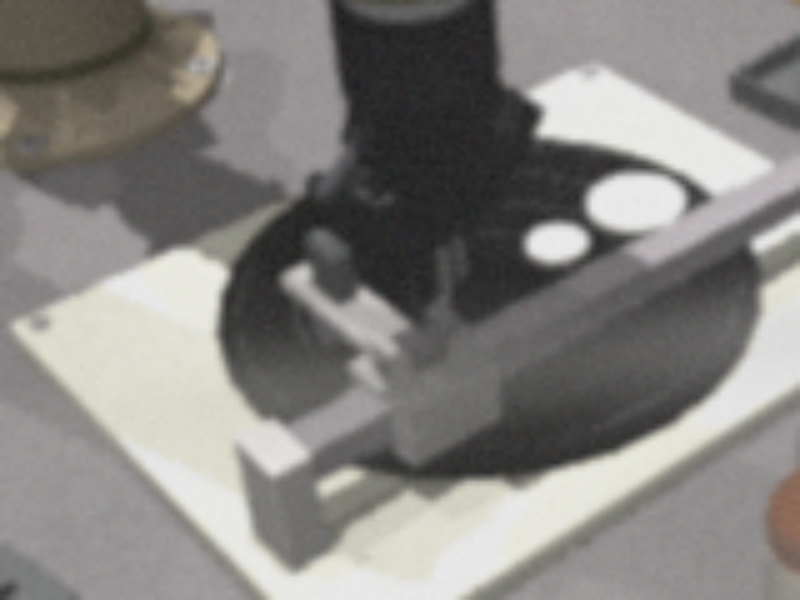

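Steady 13 N resistance means the lever is at its free stop. Now back off and go to the tab.

>>> {"api": "play_rows", "payload": {"series": [[0,-1,0,0],[0,-3,-3,0],[0,-6,-5,0],[0,-10,-6,0],[0,-11.6,-6,0]], "hand": 4.5}}

```text
time_s: 17.7
tool_pos: [0.466, -0.1019, 0.2272]
tool_rot: [2.335, 2.097, -0.0]
contact_force: [0.6, 0.5, 1.4]
opening: 0.0451
```

>>> {"api": "play_rows", "payload": {"series": [[0,0,0,0],[0,0,0,0],[0,0,0,0],[0,0,0,0],[0,0,0,0]]}}

```text
time_s: 18.32
tool_pos: [0.4672, -0.1019, 0.2262]
tool_rot: [-2.336, -2.099, -0.001]
contact_force: [-0.3, -0.1, -0.2]
opening: 0.0452
```

Run:
```python
from h import *
from station import env,eyes
d=eyes.get_image("wrist");st=env.state(); print(st["tool_pos"],w2s(st["tool_pos"]),st["opening"],st["contact_force"])
cv2.imwrite("pics/r_wrist.png",d["image"][:,:,::-1]); print(proj(d,(*s2w(.015,-.115),.126)))
print(go(st,(*s2w(.015,-.115),.111),YAW+np.pi/2))
```

```text
[ 0.46709219 -0.10194053  0.22618358] [ 0.01500089 -0.11459661] 0.045112573556129916 [1.38083195 0.86897643 0.97859391]
[254.26282445 196.23380371]
[-0.05  0.   11.52 -0.  ]
```

View pics/r_wrist.png

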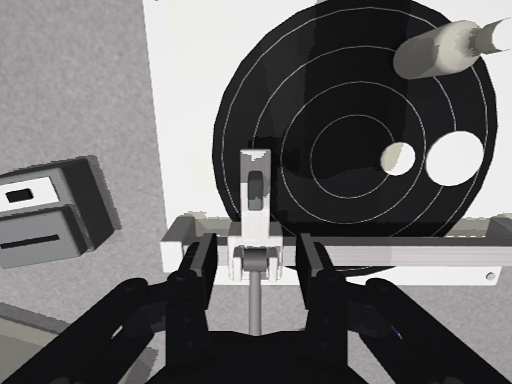

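The lever leans away (255,300), and the tab is at (256,190) in line with the jaws. Descend and grip it.

>>> {"api": "play_rows", "payload": {"series": [[0,0,3,0],[0,0,6,0],[0,0,9,0],[0,0,11,0],[0,0,11.4,0]]}}

```text
time_s: 19.0
tool_pos: [0.4662, -0.1018, 0.1112]
tool_rot: [-2.335, -2.098, 0.001]
contact_force: [-0.6, -0.5, -0.2]
opening: 0.0448
```

>>> {"api": "play_rows", "payload": {"series": [[0,0,0,0],[0,0,0,0],[0,0,0,0],[0,0,0,0],[0,0,0,0]], "hand": 0}}

```text
time_s: 19.62
tool_pos: [0.4676, -0.1023, 0.1134]
tool_rot: [2.336, 2.098, 0.001]
contact_force: [-2.0, 0.2, 5.6]
opening: 0.0126
```

Run:
```python
from h import *
from station import env,eyes
d=eyes.get_image("wrist");st=env.state(); print(st["tool_pos"],w2s(st["tool_pos"]),st["opening"],st["contact_force"])
cv2.imwrite("pics/s_wrist.png",d["image"][:,:,::-1])
print(go(st,(*s2w(.015,.118),.111),YAW+np.pi/2))
```

```text
[ 0.46760555 -0.10226295  0.11340535] [ 0.01554548 -0.11486291] 0.013138696335853963 [-1.54589825  0.16221511  5.60560304]
[23.29 -0.09  0.23 -0.  ]
```

View pics/s_wrist.png

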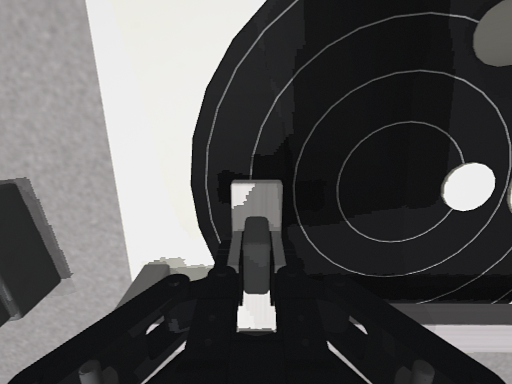

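Tab gripped. Sliding smoothly along the rail.

>>> {"api": "play_rows", "payload": {"series": [[1.5,0,0,0],[4,0,0,0],[6.5,0,0,0],[9,0,0,0],[11,0,0,0]]}}

```text
time_s: 20.3
tool_pos: [0.4798, 0.0076, 0.1134]
tool_rot: [2.336, 2.097, 0.002]
contact_force: [1.1, -2.7, 3.0]
opening: 0.013
```

>>> {"api": "play_rows", "payload": {"series": [[3,0,0,0],[5.5,0,0,0],[8,0,0,0],[10,0,0,0],[11,0,0,0]]}}

```text
time_s: 20.92
tool_pos: [0.492, 0.1173, 0.1134]
tool_rot: [2.336, 2.098, 0.004]
contact_force: [2.1, -2.0, 5.5]
opening: 0.0133
```

Run:
```python
from h import *
from station import env,eyes
eyes.get_image("wrist");eyes.get_image("wrist");d=eyes.get_image("wrist");st=env.state(); print(st["tool_pos"],w2s(st["tool_pos"]),st["opening"],st["contact_force"],st["time_s"])
cv2.imwrite("pics/t_wrist.png",d["image"][:,:,::-1])
t=eyes.get_image("top");cv2.imwrite("pics/t_top.png",cv2.resize(t["image"][150:290,195:365],None,fx=4,fy=4,interpolation=cv2.INTER_CUBIC)[:,:,::-1])
print(go(st,(*s2w(.015,.118),.111),YAW+np.pi/2))
```

```text
[0.49200118 0.11750084 0.1134448 ] [0.01655282 0.1062485 ] 0.012691805542470758 [3.99666285 1.81576336 4.44246716] 21.075
[ 1.17 -0.16  0.25 -0.  ]
```

View pics/t_wrist.png

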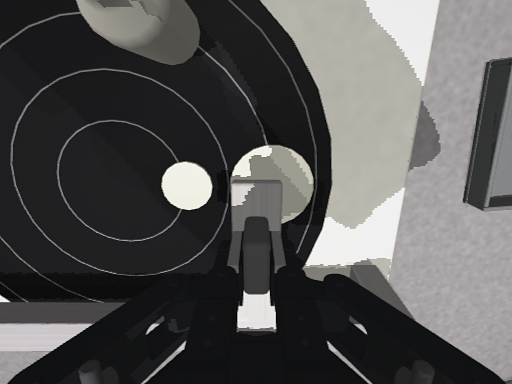

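View pics/t_top.png

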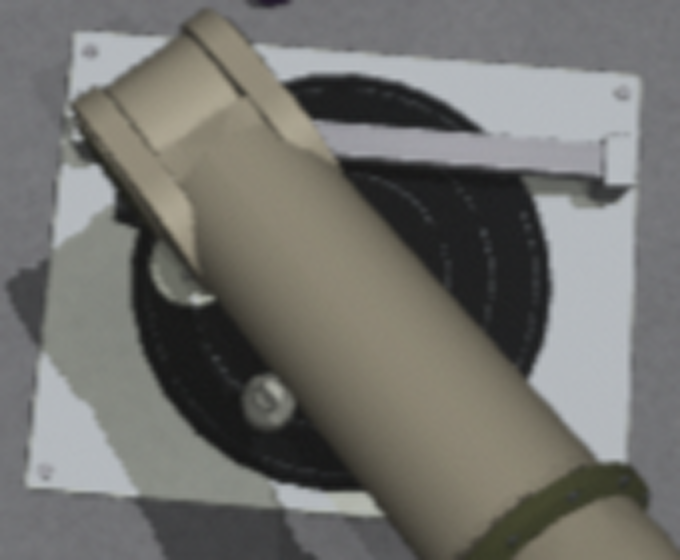

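Now measure the disc and the arm end in the same wrist image, to get the remaining offset.

Run:
```python
from h import *
from station import env,eyes
d=eyes.get_image("wrist");im=d["image"]
c=im[130:240,210:330]; cv2.imwrite("pics/u.png",cv2.resize(c,None,fx=5,fy=5,interpolation=cv2.INTER_CUBIC)[:,:,::-1])
# disc edge: bright pixels that border, hull
g=cv2.cvtColor(im,cv2.COLOR_RGB2GRAY).astype(float)
pts=[]
for a in np.radians(np.arange(-165,40,5)):   # rays from approx centre through the visible outline
    cx,cy=272.5,186; prev=None; best=None
    r=np.arange(32,52,.25); u=cx+r*np.cos(a); v=cy+r*np.sin(a)
    val=cv2.remap(g.astype(np.float32),u.astype(np.float32)[None],v.astype(np.float32)[None],cv2.INTER_LINEAR)[0]
    gr=val[:-4]-val[4:]; k=gr.argmax()
    if gr[k]>35: pts.append((u[k+2],v[k+2]))
W=np.array([ray(d,p,.036)[:2] for p in pts])
A=np.c_[2*W,np.ones(len(W))]
for it in range(4):
    s=np.linalg.lstsq(A,(W**2).sum(1),rcond=None)[0]; r=np.sqrt(s[2]+s[:2]@s[:2]); e=np.abs(np.linalg.norm(W-s[:2],axis=1)-r); k=e<max(.001,2*np.median(e)); W=W[k];A=A[k]
print(len(W),"disc",s[:2],w2s(s[:2]),"r",r,"res",e.max())
print("arm edges",w2s(ray(d,(231.3,195),.092)),w2s(ray(d,(282.7,195),.092)),w2s(env.state()["tool_pos"]))
```

```text
41 disc [0.47759437 0.13281414] [0.0006067  0.11995158] r 0.0327774716078262 res 0.0004502427850324661
arm edges [-0.01224329  0.09277874] [-0.01217726  0.12245611] [0.01652404 0.10573163]
```

View pics/u.png

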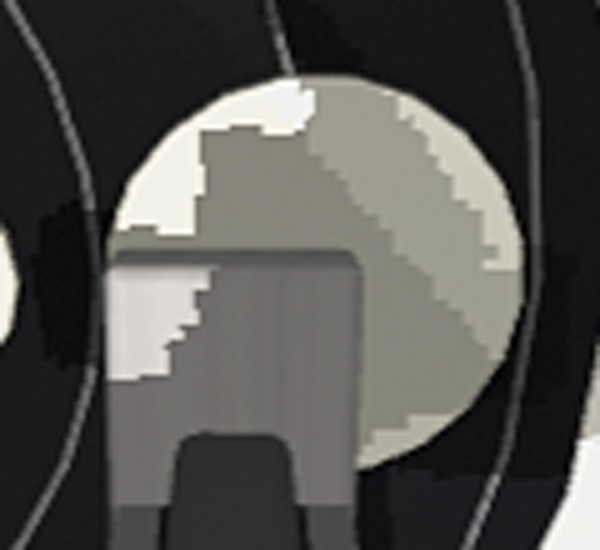

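Fitted disc radius is 32.8 mm (33 expected). Remaining travel is about 12 mm.

>>> {"api": "play_rows", "payload": {"series": [[0.4,0,0,0],[0.8,0,0,0],[1.1,0,0,0],[1.2,0,0,0],[1.2,0,0,0]]}}

```text
time_s: 21.8
tool_pos: [0.4932, 0.128, 0.1134]
tool_rot: [2.337, 2.096, 0.003]
contact_force: [4.1, -0.7, 6.4]
opening: 0.0134
```

```bash
cat > disc.py <<'E'
from h import *
from station import env,eyes
def disc(d,c0,angs,rr=(30,54)):
    g=cv2.cvtColor(d["image"],cv2.COLOR_RGB2GRAY).astype(np.float32); pts=[]
    for a in np.radians(angs):
        r=np.arange(*rr,.25); u=c0[0]+r*np.cos(a); v=c0[1]+r*np.sin(a)
        val=cv2.remap(g,u.astype(np.float32)[None],v.astype(np.float32)[None],cv2.INTER_LINEAR)[0]
        gr=val[:-4]-val[4:]; k=gr.argmax()
        if gr[k]>35: pts.append((u[k+2],v[k+2]))
    W=np.array([ray(d,p,.036)[:2] for p in pts]); A=np.c_[2*W,np.ones(len(W))]
    for it in range(4):
        s=np.linalg.lstsq(A,(W**2).sum(1),rcond=None)[0]; r=np.sqrt(s[2]+s[:2]@s[:2]); e=np.abs(np.linalg.norm(W-s[:2],axis=1)-r); k=e<max(.001,2*np.median(e)); W=W[k];A=A[k]
    return s[:2],w2s(s[:2]),r,len(W),e.max()
E
python3 - <<'E'
from disc import *
eyes.get_image("wrist");d=eyes.get_image("wrist");im=d["image"];st=env.state()
c=im[130:240,200:320]; cv2.imwrite("pics/v.png",cv2.resize(c,None,fx=5,fy=5,interpolation=cv2.INTER_CUBIC)[:,:,::-1])
print(disc(d,(256,186),np.arange(-180,1,5)),w2s(st["tool_pos"]),st["contact_force"])
g=cv2.cvtColor(im,cv2.COLOR_RGB2GRAY).astype(int)
for r in(190,195,200): print(g[r,225:240],g[r,275:290])
E
```

```text
(array([0.47791538, 0.13279308]), array([0.00092814, 0.11996461]), np.float64(0.033007726159989356), 34, np.float64(0.00041639253889769884)) [0.01657583 0.11683291] [ 4.98527813 -0.82091025  8.17510393]
[139 138 139 139 139 122 143 207 220 222 219 219 219 220 220] [117 117 116 116 122 127 112 118 140 138 138 138 138 138 138]
[138 138 138 138 138 132 160 210 218 221 219 219 219 219 220] [117 116 116 117 116 110 104 116 140 139 138 138 138 138 139]
[138 138 138 138 138 129 155 205 218 222 220 219 219 219 219] [116 116 117 117 114 107 106 122 140 139 138 139 138 138 138]
```

View pics/v.png

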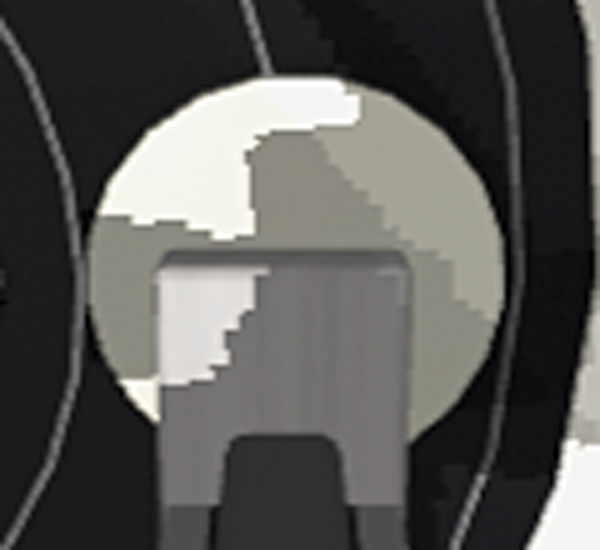

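Run:
```python
from disc import *
d=eyes.get_image("wrist");st=env.state()
a=[w2s(ray(d,(u,195),.092)) for u in(231.3,282.4)]; print(a,(a[0]+a[1])/2); print(disc(d,(258,186),np.arange(-180,1,5))[1],w2s(st["tool_pos"]))
Rm,t,K=cam(d); print(Rm.T@[0,0,1])
d=eyes.get_image("scene");cv2.imwrite("pics/w.png",cv2.resize(d["image"][130:240,180:320],None,fx=5,fy=5,interpolation=cv2.INTER_CUBIC)[:,:,::-1])
```

```text
[array([-0.01221231,  0.10370145]), array([-0.0121239 ,  0.13320515])] [-0.01216811  0.1184533 ]
[0.00092629 0.11997229] [0.01664554 0.11685396]
[ 0.31584549 -0.03400719 -0.948201  ]
```

View pics/w.png

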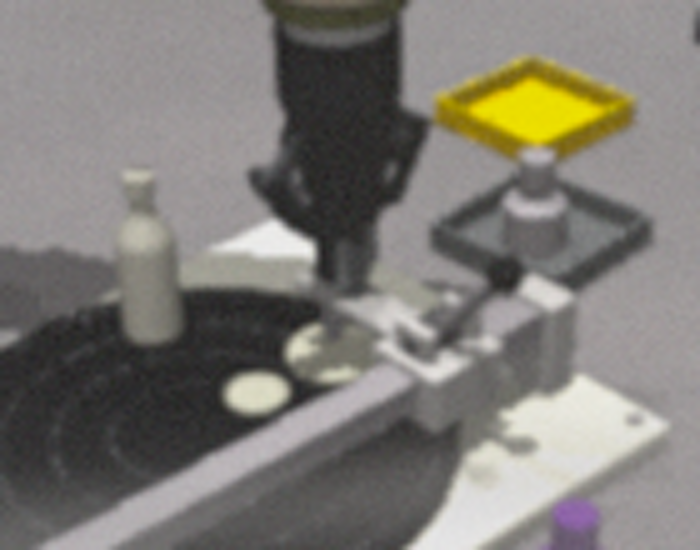

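Both measures say +1.5 mm more.

>>> {"api": "play_rows", "payload": {"series": [[0.05,0,0,0],[0.1,0,0,0],[0.15,0,0,0],[0.15,0,0,0],[0.15,0,0,0]]}}

```text
time_s: 22.62
tool_pos: [0.4933, 0.1293, 0.1134]
tool_rot: [2.337, 2.096, 0.003]
contact_force: [4.1, -0.8, 7.7]
opening: 0.0129
```

>>> {"api": "play_rows", "payload": {"series": [[0,0,0,0],[0,0,0,0],[0,0,0,0],[0,0,0,0],[0,0,0,0]], "hand": 4.5}}

```text
time_s: 23.25
tool_pos: [0.4918, 0.1301, 0.1122]
tool_rot: [-2.337, -2.099, 0.0]
contact_force: [0.7, -0.7, 0.5]
opening: 0.0453
```

Run:
```python
from disc import *
eyes.get_image("wrist");d=eyes.get_image("wrist");st=env.state();im=d["image"]
g=cv2.cvtColor(im,cv2.COLOR_RGB2GRAY).astype(int)
for r in(190,195): print(g[r,225:240],g[r,275:292])
a=[w2s(ray(d,(u,195),.092)) for u in(231.3,282.4)]; print((a[0]+a[1])/2); print(disc(d,(257,186),np.arange(-180,1,5)),w2s(st["tool_pos"]),st["tool_pos"],st["opening"],st["contact_force"])
c=im[130:240,200:320]; cv2.imwrite("pics/x.png",cv2.resize(c,None,fx=5,fy=5,interpolation=cv2.INTER_CUBIC)[:,:,::-1])
```

```text
[144 143 142 142 151 184 215 225 227 225 223 225 225 226 227] [120 129 143 140 132 117 121 145 143 143 143 143 143 142 140 152 168]
[143 142 143 142 142 170 214 223 226 224 224 223 224 224 226] [120 121 121 119 113 107 122 145 144 143 144 143 143 143 143 143 144]
[-0.0140944   0.12032961]
(array([0.4773978, 0.1328953]), array([0.00040265, 0.12001149]), np.float64(0.03266030233541954), 37, np.float64(0.0007722217550470006)) [0.01511457 0.11877715] [0.49189655 0.13011134 0.11230551] 0.04493752587274395 [-0.19406236  0.54133792 -0.26172227]
```

View pics/x.png

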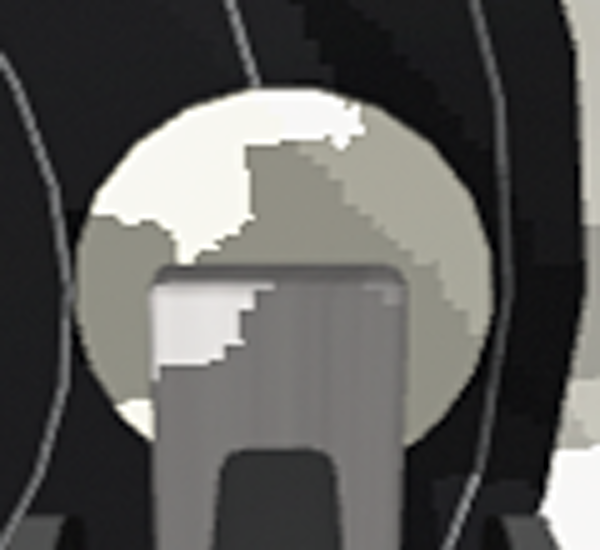

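The head is now at y 0.1197 against the disc's 0.1200. Rise, pass over the lever, and come down behind it with closed fingers.

>>> {"api": "play_rows", "payload": {"series": [[0,0,-3,0],[0,0,-7,0],[0,0,-12,0],[0,4,-13,0],[0,9,-13,0]]}}

```text
time_s: 23.98
tool_pos: [0.5832, 0.1203, 0.2447]
tool_rot: [2.335, 2.096, 0.004]
contact_force: [0.2, -0.3, 0.6]
opening: 0.045
```

>>> {"api": "play_rows", "payload": {"series": [[0,4,0,0],[0,8,0,0],[0,9,0,0],[0,9,0,0],[0,9,0,0]], "hand": 0}}

```text
time_s: 24.6
tool_pos: [0.67, 0.1115, 0.2429]
tool_rot: [2.336, 2.101, 0.0]
contact_force: [0.2, 0.4, 0.7]
opening: -0.0002
```

Run:
```python
from disc import *
eyes.get_image("wrist");d=eyes.get_image("wrist");st=env.state();im=d["image"]
print(w2s(st["tool_pos"]),st["tool_pos"],st["opening"],st["contact_force"],st["time_s"])
cv2.imwrite("pics/y_wrist.png",im[:,:,::-1]);print(go(st,(*s2w(.195,.119),.166),YAW+np.pi/2),proj(d,(*s2w(.155,.1197),.165)))
d=eyes.get_image("top");cv2.imwrite("pics/y_top.png",d["image"][:,:,::-1])
```

```text
[0.19437008 0.11878305] [0.67014656 0.11115169 0.24308087] -3.466594388562347e-05 [-0.14049487 -0.07969409 -0.01805065] 24.7
[ 0.02  0.06  7.71 -0.  ] [255.6015616 157.3723441]
```

View pics/y_wrist.png

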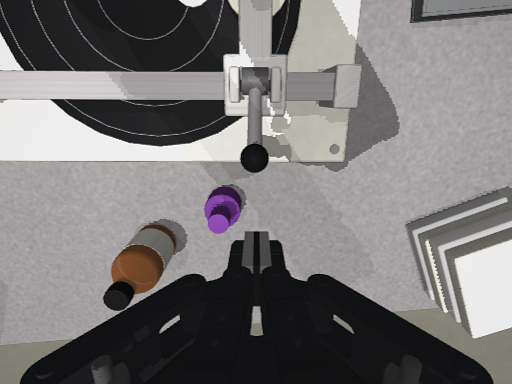

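View pics/y_top.png

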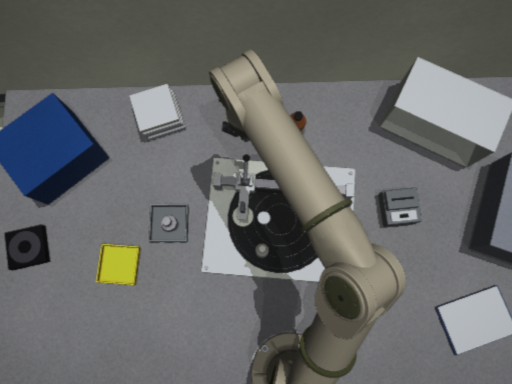

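The ball is at (255,157), exactly the predicted free position. Descend and push it back.

>>> {"api": "play_rows", "payload": {"series": [[0,0,3,0],[0,0,6,0],[0,0,7.7,0],[0,0,7.7,0],[0,0,7.7,0]]}}

```text
time_s: 25.38
tool_pos: [0.6714, 0.1111, 0.1668]
tool_rot: [2.337, 2.099, 0.003]
contact_force: [0.7, -0.1, -0.8]
opening: -0.0004
```

>>> {"api": "play_rows", "payload": {"series": [[0,-2,0,0],[0,-4,0,0],[0,-6,0,0],[0,-7.5,0,0],[0,-9,0,0]]}}

```text
time_s: 26.0
tool_pos: [0.5833, 0.1208, 0.1681]
tool_rot: [2.335, 2.096, 0.008]
contact_force: [5.6, 0.8, 0.6]
opening: 0.0003
```

>>> {"api": "play_rows", "payload": {"series": [[0,-0.7,0,0],[0,-1.4,0,0],[0,-2.1,0,0],[0,-2.6,0,0],[0,-2.9,0,0]]}}

```text
time_s: 26.62
tool_pos: [0.556, 0.1236, 0.1681]
tool_rot: [2.335, 2.094, 0.011]
contact_force: [12.3, -0.3, 2.2]
opening: 0.0001
```

Run:
```python
from disc import *
d=eyes.get_image("scene");st=env.state()
print(w2s(st["tool_pos"]),st["tool_pos"],st["contact_force"])
cv2.imwrite("pics/z.png",cv2.resize(d["image"][130:240,180:320],None,fx=5,fy=5,interpolation=cv2.INTER_CUBIC)[:,:,::-1])
```

```text
[0.07951246 0.1191108 ] [0.55596829 0.12362972 0.16824476] [ 9.24970637 -1.27454062 -0.05998101]
```

View pics/z.png

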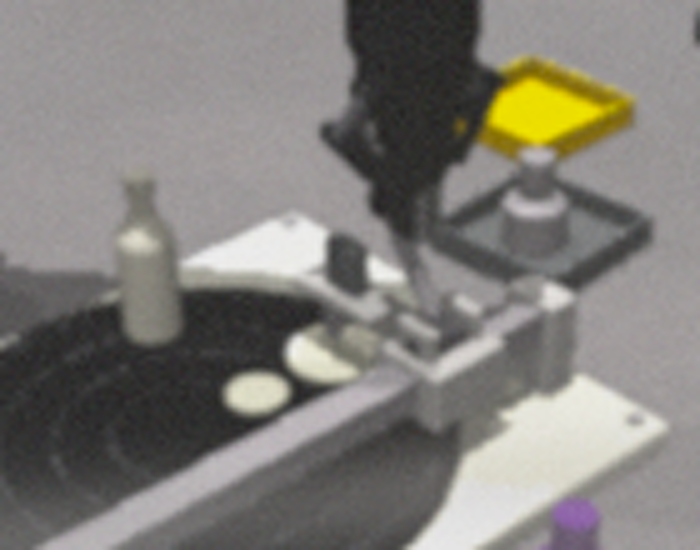

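Nearly locked, at about 10 N. I push on until the stop resists clearly.

>>> {"api": "play_rows", "payload": {"series": [[0,-0.3,0,0],[0,-0.5,0,0],[0,-0.7,0,0],[0,-0.8,0,0],[0,-0.8,0,0]]}}

```text
time_s: 27.3
tool_pos: [0.548, 0.1245, 0.1683]
tool_rot: [2.335, 2.095, 0.011]
contact_force: [8.4, 0.1, 2.6]
opening: 0.0
```

>>> {"api": "play_rows", "payload": {"series": [[0,-0.2,0,0],[0,-0.4,0,0],[0,-0.4,0,0],[0,-0.4,0,0],[0,-0.4,0,0]]}}

```text
time_s: 27.92
tool_pos: [0.5464, 0.1248, 0.1695]
tool_rot: [2.334, 2.091, 0.018]
contact_force: [15.7, -1.0, 4.7]
opening: 0.0
```

>>> {"api": "play_rows", "payload": {"series": [[0,-0.2,0,0],[0,-0.4,0,0],[0,-0.6,0,0],[0,-0.6,0,0],[0,-0.6,0,0]]}}

```text
time_s: 28.55
tool_pos: [0.5442, 0.125, 0.1712]
tool_rot: [2.333, 2.086, 0.028]
contact_force: [27.3, -1.1, 4.2]
opening: -0.0002
```

Force climbs to 27 N with hardly any motion, so it is at the locked stop. Back off, rise and look.

>>> {"api": "play_rows", "payload": {"series": [[0,1.5,0,0],[0,3,-2,0],[0,3,-5,0],[0,1,-8,0],[0,-3,-8,0]]}}

```text
time_s: 29.18
tool_pos: [0.506, 0.1299, 0.2482]
tool_rot: [2.337, 2.099, 0.007]
contact_force: [-0.4, 0.3, 0.3]
opening: -0.0001
```

>>> {"api": "play_rows", "payload": {"series": [[0,-5,0,0],[0,-8,0,0],[0,-8,0,0],[0,-8,0,0],[0,-8,0,0]]}}

```text
time_s: 29.8
tool_pos: [0.4261, 0.1372, 0.2455]
tool_rot: [-2.337, -2.098, -0.001]
contact_force: [0.3, 0.2, 0.2]
opening: -0.0002
```

Run:
```python
from disc import *
eyes.get_image("wrist");d=eyes.get_image("wrist");st=env.state();im=d["image"]
print(w2s(st["tool_pos"]),st["tool_pos"],st["contact_force"],st["time_s"])
cv2.imwrite("pics/za_wrist.png",im[:,:,::-1]);print(proj(d,(*s2w(.045,.1197),.165)))
d=eyes.get_image("scene");cv2.imwrite("pics/za.png",cv2.resize(d["image"][130:240,180:320],None,fx=5,fy=5,interpolation=cv2.INTER_CUBIC)[:,:,::-1])
```

```text
[-0.05135777  0.11895835] [0.42581647 0.1373244  0.24530548] [-0.58072604  0.10922394  0.90401762] 29.9
[255.80959699 301.64908772]
```

View pics/za_wrist.png

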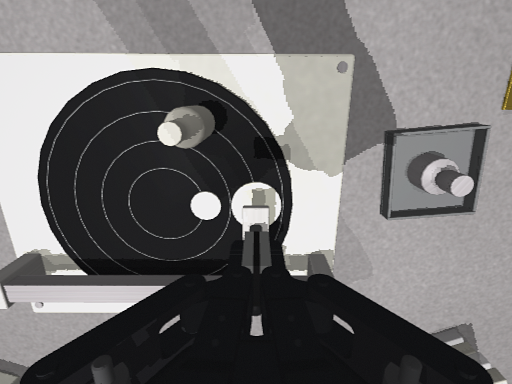

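View pics/za.png

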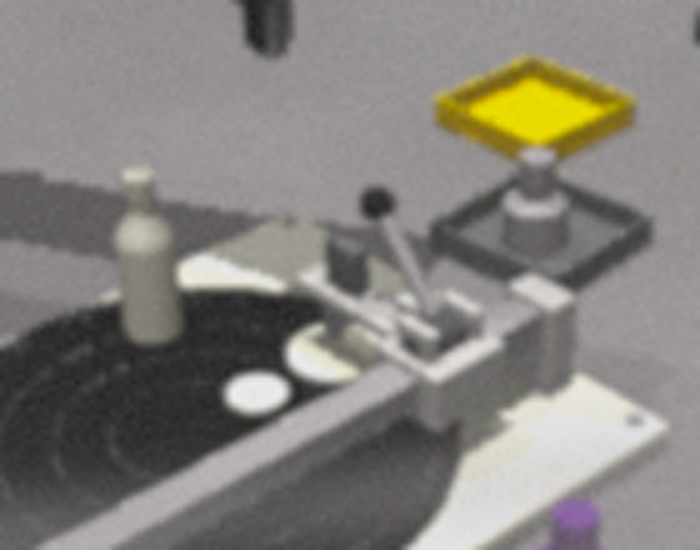

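Run:
```python
from disc import *
d=eyes.get_image("scene")
g=cv2.cvtColor(d["image"],cv2.COLOR_RGB2GRAY)
uv=(180+377.5/5-.4,130+202.5/5-.4)
print(uv,ballang(d,uv))
for c in(0,.1,.2,.3,.4): th=c-.698; print(c,proj(d,(*s2w(.1+.085*np.sin(th),.1197),.1+.085*np.cos(th))))
# against first picture (locked truth)
import pickle
D=pickle.load(open("D.pkl","rb"));
t=eyes.get_image("top");cv2.imwrite("pics/zb.png",cv2.resize(t["image"][150:290,155:325],None,fx=4,fy=4,interpolation=cv2.INTER_CUBIC)[:,:,::-1])
```

```text
Traceback (most recent call last):
  File "h.py", line 29, in ballang
    th=brentq(f,-1,1.0); p=ray(d,uv,.1+.085*np.cos(th)); return th,th+.698,w2s(p),.1+.085*np.cos(th)
ValueError: f(a) and f(b) must have different signs
```

Run:
```python
from disc import *
d=eyes.get_image("scene"); print("seen",180+377.5/5-.4,130+202.5/5-.4)
for c in(0,.1,.2,.3,.4): th=c-.698; print(c,proj(d,(*s2w(.1+.085*np.sin(th),.1197),.1+.085*np.cos(th))))
t=eyes.get_image("top");cv2.imwrite("pics/zb.png",cv2.resize(t["image"][150:290,155:325],None,fx=4,fy=4,interpolation=cv2.INTER_CUBIC)[:,:,::-1])
```

```text
seen 255.1 170.1
0 [255.25635658 169.92774897]
0.1 [256.7449204  169.23479534]
0.2 [258.36608569 168.79605542]
0.3 [260.10556689 168.62114264]
0.4 [261.94717979 168.71705902]
```

View pics/zb.png

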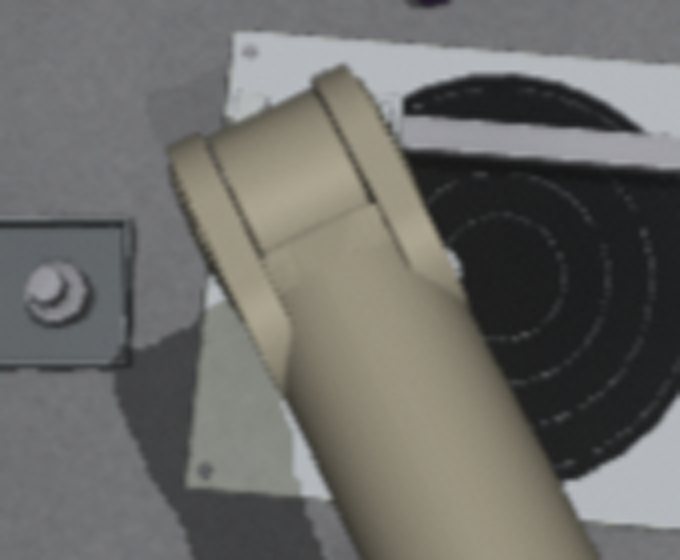

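By the scene view the ball is within 0.3 px of cam = 0. I move the arm clear for a last top view.

>>> {"api": "play_rows", "payload": {"series": [[-5,0,-2,0],[-10,1,-4,0],[-15,2,-4,0],[-20,4,-4,0],[-25,6,-4,0]]}}

```text
time_s: 30.72
tool_pos: [0.4586, -0.1197, 0.2855]
tool_rot: [2.337, 2.098, -0.0]
contact_force: [0.3, -0.5, -0.3]
opening: 0.0001
```

>>> {"api": "play_rows", "payload": {"series": [[-5,0,0,0],[-8,0,0,0],[-8,0,0,0],[-8,0,0,0],[-8,0,0,0]]}}

```text
time_s: 31.35
tool_pos: [0.45, -0.1959, 0.2855]
tool_rot: [2.335, 2.102, 0.0]
contact_force: [-0.4, -0.2, -0.3]
opening: 0.0004
```

Run:
```python
from disc import *
t=eyes.get_image("top");cv2.imwrite("pics/zc.png",cv2.resize(t["image"][150:290,155:325],None,fx=4,fy=4,interpolation=cv2.INTER_CUBIC)[:,:,::-1])
cv2.imwrite("pics/zd.png",cv2.resize(t["image"][180:240,225:265],None,fx=10,fy=10,interpolation=cv2.INTER_CUBIC)[:,:,::-1])
cv2.imwrite("pics/zd_full.png",t["image"][:,:,::-1])
print(env.state()["time_s"],env.state()["contact_force"],env.state()["tool_pos"])
```

```text
31.4 [0.25407539 0.94880603 0.43617419] [ 0.44996249 -0.19606173  0.28550709]
```

View pics/zc.png

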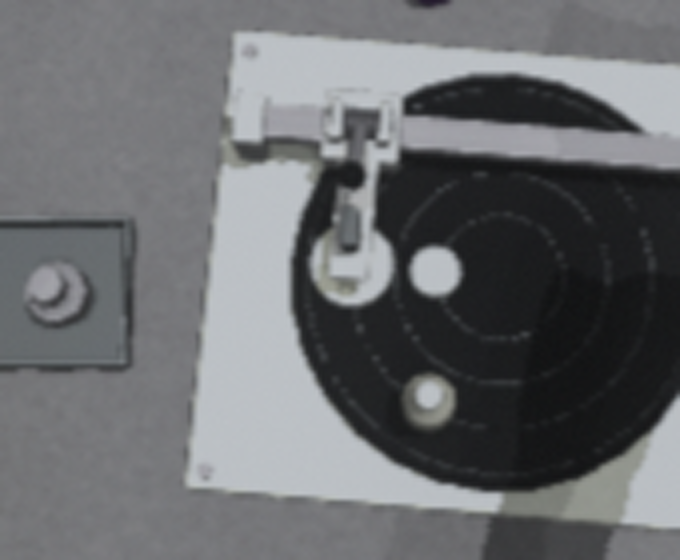

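View pics/zd.png

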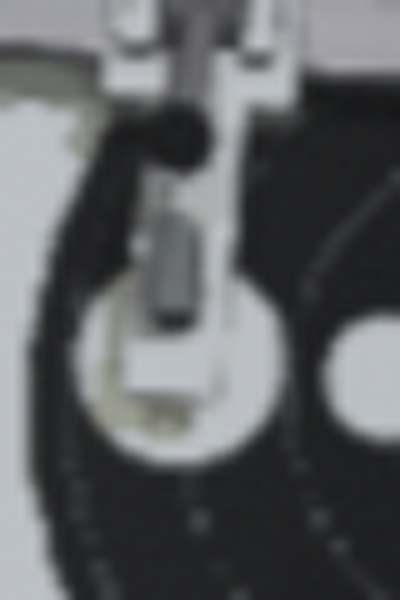

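View pics/zd_full.png

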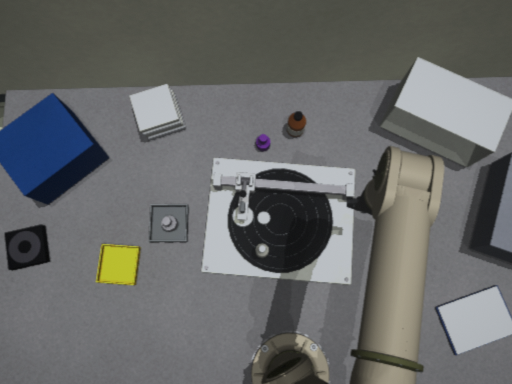

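Run:
```python
from disc import *
d=eyes.get_image("top")
f=lambda x,y:(225+x/10-.45,180+y/10-.45)
for n,p,z in(("tab",(173,255),.126),("armL",(124,370),.092),("armR",(214,370),.092),("ball",(184,136),.165),("disc",(180,362),.036)): print(n,w2s(ray(d,f(*p),z)))
im=d["image"];
w=np.array(cv2.cvtColor(im,cv2.COLOR_RGB2GRAY));
```

```text
tab [0.01850365 0.11832524]
armL [-0.01227741  0.13191789]
armR [-0.01009989  0.10454988]
ball [0.04713158 0.11613655]
disc [-0.00020457  0.1178656 ]
```

Arm 0.118, tab 0.118, disc 0.118: centred within about 1 mm. Handing in.

Run:
```python
from station import env
print(env.job_done(), env.state()["time_s"])
```

```text
the job is handed in; nothing more can be done
the job is handed in; nothing more can be done
```

The job is done and handed in at about 31.5 s. The steel weight was moved first and stands upright in the grey tray. The lever was flipped free, the head was slid by its tab to the larger white disc, and the lever was flipped back to lock it.

**Last checks**
- **Probe position:** in the top view, the arm and tab are at station y ≈ 0.118 m and the disc centre is at 0.118 m. The wrist view gave 0.1197 against 0.1200 m. Both put the probe within about 1 mm of centre.
- **Lever:** in the scene view the ball is within about 0.3 px of its locked position. When I pushed it home, the force rose to 27 N with almost no further movement.
- **Other objects:** the printer was never approached and is hidden behind the arm in the last top view. Both bottles look unmoved there.

**What went wrong or disagreed**
- My first try at the lever, gripping the ball, slipped off partway. I finished both flips by pushing with closed fingers; the head stayed clamped and did not move when the grip slipped.
- One early wrist picture, taken while the arm was still settling, was about 9 mm off. I took it again at rest.
- In the last top view the ball read y = 0.116 m, about 2 mm from the arm and tab.

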